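# Charge the sample bottle with its grinding ball

## Robot

A 6-joint arm with a two-finger parallel gripper is mounted at the origin on the work surface. World frame = base frame: x ahead of the robot, y to its left, z up, the work surface at z = 0. Lengths are in m, angles in degrees, forces in N, time in s.
With the tool pointing down it reaches from about 0.25 to 0.725 m from the base axis. Payload 9.7 kg.
Tool frame: the origin (TCP) lies on the centre line of the jaws, within the pads' length; the fingertips stand 19 mm ahead of it and the grasp point (between the pads) is the TCP; z points along the fingers, y is the direction in which the jaws open and shut (so a half turn about z gives the same grasp; the last joint's range is limited). The gripper opens to 85 mm and grips with 20 to 120 N. Pads are 22 mm wide; open, the fingers measure 114 mm over their backs; the gripper's body (76 mm by 85 mm) begins 54 mm behind the grasp point. The pads swing forward as they close: fully open they stand 13 mm farther back than shut.
Start: joints at [-76.891, 4.979, 10.078, 95.1, 0, 90], TCP at [0.125, -0.536, 0.25] pointing down, gripper open.
Joint ranges: [-179.16, 179.16], [-48.56, 103.87], [-65.8, 70.77], [-126.05, 130.52], [-82.76, 87.17], [-180, 180]. Speed limits (degrees/s): [127.2, 127.2, 147.25, 180, 180, 180].

## Interface

Orientations are given as [roll, pitch, yaw] about the fixed x, y, z axes, in that order (R = Rz(yaw) Ry(pitch) Rx(roll)).
In Python, from workcell import bot, viewer, job gives the robot as it stands.
- The arm moves only by the tool play_rows, never from a script. Its argument "commands" is a list of rows, each an object of numbers: "tx", "ty", "tz": the shift along the tool's x, y, z in cm; "ax", "ay", "az": the turn, a rotation vector about the tool's x, y, z in rad. A call has 1 to 20 rows; each row is the pose to reach, as a shift and turn from the pose commanded when the call began, along the tool's axes at that moment; what a row does not reach only later rows make up. A row lasts 1/10 s, in which the tool goes at most 50 mm and 8.59 degrees, less where a joint would pass 70% of its speed; a pose out of reach is approached as far as the arm can. A call with a gripper value outside its range is refused whole. "grip" is the finger opening in cm, from 0 to 8.54, set as the call begins (left out, the last holds). The fingers move at their own pace and stop on an object; "newtons" is the grip in N (left out, the last holds). Time passes only in rows, so rows that repeat a pose let the fingers close. It gives the time, the measured TCP pose, the force and the opening at its end, in the units of the state.
- bot.get_obs(): the state, without advancing time (a new reading comes with each control period).
- viewer.camera(name): name is "scene" or "top" or "wrist"; returns a dict with "pixels" (420x560x3 uint8, red, green, blue), "depth" (420x560 float32, m along the optical axis (not along the pixel's ray), 0 where there is no reading), "fx", "fy", "cx", "cy" (pixels), "dist" ([k1, k2, p1, p2, k3] as OpenCV has them; the pictures are not rectified), "rvec" (rotation vector, rad) and "tvec" (3), from world to camera coordinates, as OpenCV has them; the wrist camera has in their place "tool_from_camera" (4x4, takes a point from camera to tool coordinates, whose origin is the TCP and whose axes are the flange's). Camera axes: x right, y down, z forward; pixel columns grow to the right and rows downward; lengths in m; the calibration is good to about 2 mm. A picture is of the moment at which its call begins: read the wrist's pose just before it.
- job.job_done(): hands the job in, once; it reports no verdict.
The state is a dict: "time": time; "q": joint angles; "qd": joint speeds; "joint_efforts": joint torques, N m; "ee_pos": TCP position; "tcp_rot": TCP orientation; "wrist_force": force on the tool from outside, world axes, zero at the start; "torque": the same for the moment, N m; "opening": finger opening in m.
Only numpy, scipy, OpenCV 4.12 (cv2) and the standard library are available. Lean on these libraries where they do the work, as an engineer would, in place of code of your own. Each camera call takes 0.05 s, during which the arm holds its last target.

## Task

Lift the spouted scoop by its upright handle, keeping it level, and rest the lip of its spout just inside the neck of the open brown bottle (not the capped one). Only then tip the scoop forward, with the lip staying in the neck, so that the steel grinding ball rolls into the bottle and does not spill. Leave the bottle standing where it is, and set the empty scoop back down upright on the bench, clear of the bottle.

Things in the scene. Friction and masses are not known exactly. Their poses are not given: they have to be found in the camera images.
- scoop: Loose steel scoop, 160 g (sizes in mm). Origin under its handle, on the underside; z up, +x to the spout. Handle: black upright post 16 (x) by 30 (y) mm, top at z 108; grip at z 87, all else is below 66. Foot x -20 to 85. Channel 26 wide outside, bed rising 10 deg from x 10 (z 24) to a hooded crest at x 95 (z 39) keeps the ball at the back when level; tipping 30 deg spout-down rolls it out.
- scoop_lip (a point): Middle of the upper face of the spout's lip, in the scoop's frame x 140, y 0, z 13 mm. The spout is 26 mm wide, runs down to the lip at 30 degrees from the crest, with 3 mm of metal under it and side walls 14 mm high. With the scoop level and the lip at the mouth's centre, 6 to 10 mm below the rim, it clears the rim.
- bottle: Open brown glass bottle, loose, 350 g: 80 mm across, 100 mm tall; neck 56 mm outside, mouth 48 mm inside, rim at z 100, shoulder z 70 to 84, floor 5 mm up. Origin: centre of underside, z up. A twin with a black cap stands 120 mm or more away in x, nearer or farther from the robot; a glass beaker to the left and a small crucible also stand about. No part in the job for these.
- ball: Steel grinding ball, 16 mm across, 17 g, at the start lying at the back of the scoop's channel. Origin: its centre.

How it is judged:
By the outcome, as a careful person would: the job done as asked, in the order asked, and still so for the second after the job is handed in, with the robot touching nothing.
It also fails if it takes over 59 s, if anything falls off the work surface, if the arm or the gripper's body presses on something with over 40 N, if the wrist force passes 120 N, or if a joint passes its speed limit or range.

## Working session

There is one attempt and no reset: what is moved stays moved. The work goes in short steps, Python scripts to look and compute and a tool call to move; the robot and the scene stay as the last step left them, time stands still between calls to the robot, and variables do not carry over. Pictures are saved under pics/ and viewed, and the job is handed in when it is done.

Besides the shell and the picture viewer there is one more tool, called after "Emit:" as name(argument=value, ...), one argument or row to a line, values as JSON. play_rows: Moves the arm, as the interface text tells. Its arguments: {"type":"object","properties":{"commands":{"type":"array"},"grip":{"type":"number"},"newtons":{"type":"number"}},"required":["commands"]}

```bash
ls; mkdir -p pics
python3 - <<'E'
from workcell import bot, viewer, job
import cv2
print(bot.get_obs())
for n in ["scene","top"]:
    c=viewer.camera(n)
    cv2.imwrite(f"pics/{n}0.png",c["pixels"][:,:,::-1])
    print(n,{k:c[k] for k in c if k not in("pixels","depth")}, c["depth"].min(),c["depth"].max())
E
```

```text
pics
{'time': 0.0, 'q': array([-7.68910643e+01,  5.01016239e+00,  1.00339573e+01,  9.50980286e+01,
       -4.13695361e-04,  9.00011305e+01]), 'qd': array([-0.03665493,  0.0218195 ,  0.08948195,  0.14660376, -0.04561718,
       -0.04311557]), 'joint_efforts': array([ 9.82831298e-04, -5.20386314e+01,  4.64804113e+01,  1.60882669e-02,
        1.34305305e-04,  1.10084767e-05]), 'ee_pos': array([ 0.1246951 , -0.53547541,  0.24958759]), 'tcp_rot': array([-1.79925766e+02,  4.15159772e-04,  1.31078057e+01]), 'wrist_force': array([-0.32048791, -0.10029895,  0.02178525]), 'torque': array([-0.01754623, -0.03041554,  0.0317292 ]), 'opening': 0.08566805535454895}
scene {'fx': 501.47291749821005, 'fy': 501.47291749821005, 'cx': 280.8448983356874, 'cy': 206.9079921380858, 'dist': array([-0.02980423,  0.        ,  0.        ,  0.        ,  0.        ]), 'rvec': array([ 1.61772568,  1.88426134, -0.80833283]), 'tvec': array([ 0.17006127, -0.34430835,  1.15373639])} 0.0 1.6875077
top {'fx': 378.9419715562629, 'fy': 378.9419715562629, 'cx': 278.61385923991645, 'cy': 202.12238647007345, 'dist': array([-0.03106448,  0.        ,  0.        ,  0.        ,  0.        ]), 'rvec': array([ 2.13725884, -2.15695205,  0.17405069]), 'tvec': array([-0.07449439,  0.56929815,  0.6519638 ])} 0.0 1.6575352
```

View pics/scene0.png

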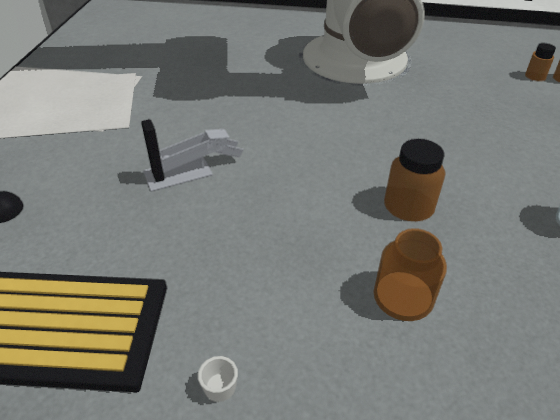

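View pics/top0.png

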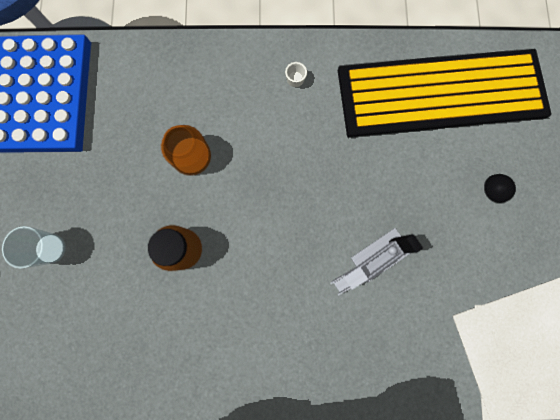

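The scene picture shows the scoop's black handle at about (155,150) with the spout pointing to the right at (240,150). The open bottle's mouth is at (418,245) and the capped twin is at (420,155). In the top picture the handle is at (405,242), the lip at (337,287), the open bottle at (188,148) and the capped one at (167,247).

```bash
cat > h.py <<'E'
import numpy as np, cv2
from scipy.spatial.transform import Rotation as Ro
def K(c): return np.array([[c["fx"],0,c["cx"]],[0,c["fy"],c["cy"]],[0,0,1.]])
def ext(c, obs=None):
    # returns R_wc, origin (camera->world)
    if "rvec" in c:
        R=cv2.Rodrigues(np.array(c["rvec"]))[0]; return R.T, -R.T@np.array(c["tvec"])
    T=np.array(c["tool_from_camera"]); Rt=Ro.from_euler("xyz",obs["tcp_rot"],degrees=True).as_matrix()
    return Rt@T[:3,:3], Rt@T[:3,3]+obs["ee_pos"]
def rays(c,uv):
    p=cv2.undistortPoints(np.array(uv,float).reshape(-1,1,2),K(c),np.array(c["dist"])).reshape(-1,2)
    return np.c_[p,np.ones(len(p))]
def onplane(c,uv,z,obs=None):
    R,o=ext(c,obs); d=rays(c,uv)@R.T
    return o+d*((z-o[2])/d[:,2])[:,None]
def cloud(c,obs=None):
    R,o=ext(c,obs); v,u=np.nonzero(c["depth"]>0)
    d=rays(c,np.c_[u,v])*c["depth"][v,u][:,None]
    P=np.full(c["depth"].shape+(3,),np.nan); P[v,u]=d@R.T+o
    return P
def proj(c,X,obs=None):
    R,o=ext(c,obs); Rc=R.T; t=-Rc@o
    return cv2.projectPoints(np.array(X,float).reshape(-1,1,3),cv2.Rodrigues(Rc)[0],t,K(c),np.array(c["dist"]))[0].reshape(-1,2)
E
python3 - <<'E'
from h import *
from workcell import viewer
for n in ["top","scene"]:
    c=viewer.camera(n); P=cloud(c); z=P[:,:,2]; px=c["pixels"].astype(int)
    print(n,"table z median",np.nanmedian(z))
    # scoop handle: dark, high
    dark=(px.max(2)<60)&(z>0.09)&(z<0.125)
    dark&=(P[:,:,1]<0)&(P[:,:,0]>0.15)
    k,lab,st,ce=cv2.connectedComponentsWithStats(dark.astype(np.uint8))
    for i in range(1,k):
        if st[i,4]>15: print("dark",st[i],ce[i],np.nanmedian(P[lab==i],0),P[lab==i].min(0),P[lab==i].max(0))
    br=(px[:,:,0]>px[:,:,2]+50)&(px[:,:,1]<0.75*px[:,:,0])
    k,lab,st,ce=cv2.connectedComponentsWithStats(br.astype(np.uint8))
    for i in range(1,k):
        if st[i,4]>100: print("brown",st[i],ce[i],np.nanmedian(P[lab==i],0),np.nanmax(P[lab==i],0))
    x0=P[:,:,0];y0=P[:,:,1]
    m=(z>0.006)&(z<0.07)&(px.max(2)-px.min(2)<25)&(px.min(2)>110)
    k,lab,st,ce=cv2.connectedComponentsWithStats(m.astype(np.uint8))
    for i in range(1,k):
        if st[i,4]>100: print("grey",st[i],ce[i],np.nanmin(P[lab==i],0),np.nanmax(P[lab==i],0))
E
```

```text
top table z median 0.00012104898138054487
dark [403 235  20  18 206] [412.56796117 242.87378641] [ 0.48887853 -0.3005504   0.10692298] [ 0.47399663 -0.31500855  0.09069332] [ 0.50295079 -0.28948069  0.1105827 ]
brown [ 161  125   49   49 1595] [186.37429467 150.17304075] [0.65859776 0.08646859 0.07326488] [0.72981171 0.15379007 0.10282403]
brown [153 240  40  31 216] [177.75925926 261.47685185] [0.45674197 0.09104711 0.07517138] [0.49882513 0.16035839 0.08187707]
grey [  3  39  12  12 102] [ 8.37254902 44.1372549 ] [0.88358051 0.44766801 0.03518228] [0.90651689 0.47255031 0.04107845]
grey [ 22  39  12  12 105] [27.6952381  44.08571429] [0.88237381 0.40890646 0.03024466] [0.9062951  0.4379867  0.04099684]
grey [ 42  39  12  11 102] [47.51960784 43.57843137] [0.88310292 0.36897355 0.02936621] [0.90993307 0.39708926 0.04053561]
grey [ 62  38  12  13 109] [67.26605505 43.26605505] [0.88227118 0.32837657 0.02775913] [0.9072505  0.35605364 0.04217256]
grey [  1  57  12  12 104] [ 6.375      62.01923077] [0.84564122 0.44666354 0.03199709] [0.86767715 0.47289943 0.04097411]
grey [ 20  56  13
[... 2769 characters left out ...]
62] [0.04170929 0.41944082 0.05251382]
brown [411 166  34  55 917] [428.69683751 192.01635769] [0.51739776 0.1239605  0.05904759] [0.52613034 0.14418648 0.08885507]
brown [ 377  229   69   91 3661] [408.71483201 279.86096695] [0.69732637 0.08419109 0.06999779] [0.71000709 0.12941675 0.10246205]
grey [ 319   52   89   30 1539] [365.26965562  67.47303444] [-0.02705642 -0.07510087  0.00610327] [0.12204094 0.11838378 0.04762956]
grey [ 160  129   83   43 1486] [198.28667564 148.24697174] [ 0.39850633 -0.30062946  0.01323971] [ 0.49479908 -0.17571718  0.06565904]
grey [ 198  356   40   45 1067] [218.01874414 376.30459231] [ 0.80900707 -0.13860717  0.00602235] [ 0.85260599 -0.09577274  0.03504438]
```

```bash
cat > m.py <<'E'
from h import *
from scipy.optimize import least_squares
def handle(c,obs=None):
    P=cloud(c,obs); px=c["pixels"].astype(int)
    d=(px.max(2)<60)&(P[:,:,2]>0.102)&(P[:,:,2]<0.113)&(abs(P[:,:,1]+.302)<.05)&(abs(P[:,:,0]-.489)<.05)
    q=P[d]; r=cv2.minAreaRect((q[:,:2]*1000).astype(np.float32)); return d.sum(),q.mean(0),r
def rim(c,obs=None,z0=.096,z1=.104,cen=(.685,.098)):
    P=cloud(c,obs); px=c["pixels"].astype(int)
    m=(P[:,:,2]>z0)&(P[:,:,2]<z1)&(np.hypot(P[:,:,0]-cen[0],P[:,:,1]-cen[1])<.06)
    q=P[m]; 
    f=least_squares(lambda p:np.hypot(q[:,0]-p[0],q[:,1]-p[1])-p[2],[*q[:,:2].mean(0),.026],loss="soft_l1",f_scale=.002)
    return len(q),f.x,q.mean(0),q.min(0),q.max(0)
E
python3 - <<'E'
from m import *
from workcell import viewer
for n in ["top","scene"]:
    c=viewer.camera(n); P=cloud(c); px=c["pixels"].astype(int)
    print(n,handle(c)); print(rim(c))
    x,y,z=P[:,:,0],P[:,:,1],P[:,:,2]
    m=(z>0.006)&(z<0.07)&(px.min(2)>75)&(x>.35)&(x<.55)&(y>-.34)&(y<-.13)
    q=P[m]
    r=cv2.minAreaRect((q[:,:2]*1000).astype(np.float32)); print("scoop rect",r, cv2.boxPoints(r).tolist())
    # by yaw
    for yaw in [122,123,124,125,126,127,128]:
        a=np.radians(yaw);e=np.array([np.cos(a),np.sin(a)]);s=q[:,:2]@e; w=q[:,:2]@np.array([-e[1],e[0]])
        print(yaw,"long %.4f %.4f  lat %.4f %.4f"%(*np.percentile(s,[.5,99.5]),*np.percentile(w,[1,99])))
    im=c["pixels"][:,:,::-1].copy()
    if n=="top": cr=im[200:310,310:450]
    else: cr=im[100:210,110:260]
    cv2.imwrite(f"pics/crop_{n}.png",cv2.resize(cr,None,fx=5,fy=5,interpolation=cv2.INTER_NEAREST))
E
```

```text
top (np.int64(162), array([ 0.48909224, -0.30177103,  0.10711549]), ((489.4197998046875, -302.6189270019531), (29.1102237701416, 15.764756202697754), 29.248727798461914))
(240, array([0.66903309, 0.09312566, 0.02561911]), array([0.66837165, 0.09302762, 0.09956164]), array([0.64192669, 0.06638483, 0.0962976 ]), array([0.69751363, 0.12018928, 0.10218589]))
scoop rect ((455.0747375488281, -246.37393188476562), (49.97590637207031, 161.1187286376953), 24.94196891784668) [[398.44537353515625, -183.86534118652344], [466.38916015625, -329.9573669433594], [511.7041015625, -308.88250732421875], [443.76031494140625, -162.79049682617188]]
122 long -0.5078 -0.3737  lat -0.2676 -0.2410
123 long -0.5123 -0.3783  lat -0.2601 -0.2333
124 long -0.5165 -0.3826  lat -0.2533 -0.2247
125 long -0.5206 -0.3867  lat -0.2464 -0.2159
126 long -0.5245 -0.3906  lat -0.2394 -0.2072
127 long -0.5283 -0.3944  lat -0.2324 -0.1982
128 long -0.5319 -0.3982  lat -0.2254 -0.1890
scene (np.int64(137), array([ 0.49289479, -0.30235741,  0.10705243]), ((491.14251708984375, -303.1546936035156), (32.11827087402344, 14.763737678527832), 32.881202697753906))
(538, array([0.66972626, 0.09162324, 0.02601844]), array([0.67063855, 0.09177517, 0.09938534]), array([0.64019697, 0.06389998, 0.09601673]), array([0.69731007, 0.12014457, 0.10298744]))
scoop rect ((455.3712463378906, -249.96560668945312), (54.19245147705078, 164.34117126464844), 32.107696533203125) [[388.74468994140625, -194.76495361328125], [476.09405517578125, -333.97021484375], [521.997802734375, -305.166259765625], [434.6484375, -165.96099853515625]]
122 long -0.5317 -0.3739  lat -0.2769 -0.2368
123 long -0.5359 -0.3781  lat -0.2683 -0.2290
124 long -0.5399 -0.3824  lat -0.2598 -0.2210
125 long -0.5439 -0.3866  lat -0.2512 -0.2127
126 long -0.5477 -0.3906  lat -0.2426 -0.2039
127 long -0.5515 -0.3944  lat -0.2339 -0.1950
128 long -0.5548 -0.3981  lat -0.2252 -0.1859
```

View pics/crop_top.png

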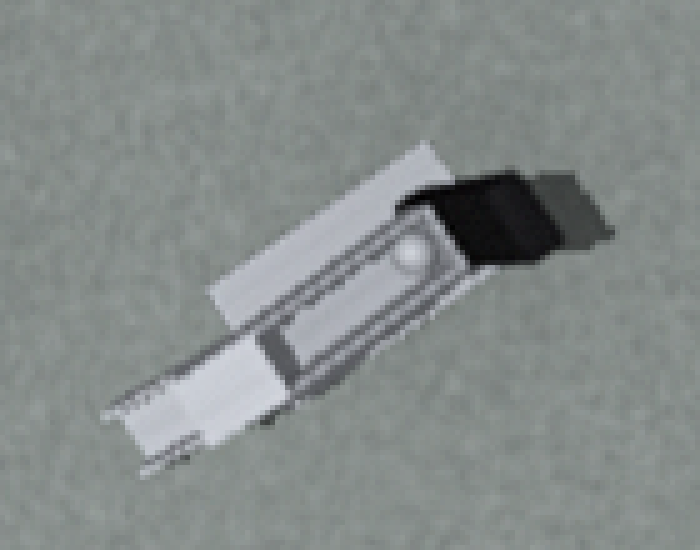

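View pics/crop_scene.png

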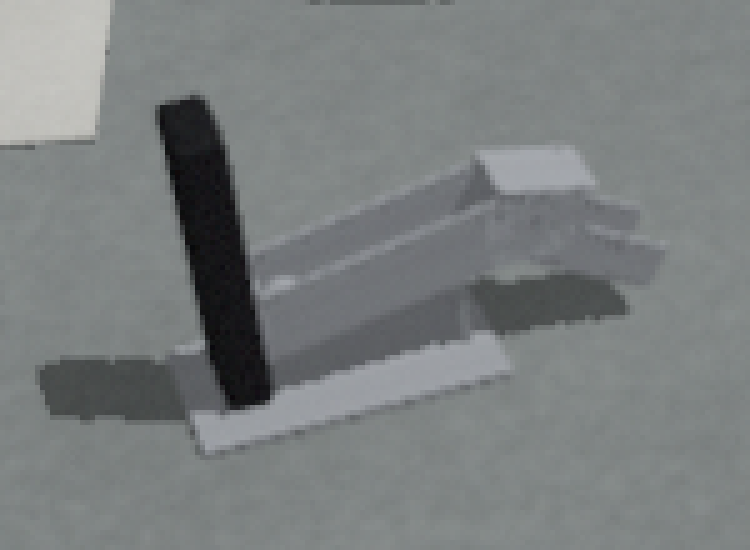

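Run:
```python
from m import *
from workcell import viewer
c=viewer.camera("top");s=viewer.camera("scene")
def yaw(a,b): d=b-a; return np.degrees(np.arctan2(d[1],d[0])),np.linalg.norm(d[:2])
def U(l): return [(310+x/5-.4,200+y/5-.4) for x,y in l]
def S(l): return [(110+x/5-.4,100+y/5-.4) for x,y in l]
for z in (.003,.005):
    p=onplane(c,U([(428,145),(210,292)]),z); print("foot edge top",z,p.round(4),yaw(*p))
    p=onplane(s,S([(207,452),(511,372)]),z if z>.004 else 0); print("foot edge scene",p.round(4),yaw(*p))
p=onplane(s,S([(480,150),(577,147),(597,187),(495,195)]),.065);print("hood scene",p.round(4))
p=onplane(c,U([(228,332),(285,395),(180,388)]),.065);print("hood top",p.round(4))
for cc,n in((c,"top"),(s,"sc")):
    P=cloud(cc);px=cc["pixels"].astype(int);x,y,z=P[:,:,0],P[:,:,1],P[:,:,2]
    m=(z>0.012)&(z<0.07)&(px.min(2)>75)&(x>.35)&(x<.55)&(y>-.34)&(y<-.13);q=P[m]
    for w0 in np.arange(117,126):
        a=np.radians(w0);w=q[:,:2]@np.array([-np.sin(a),np.cos(a)])
        pc=np.percentile(w,[1,99]);print(n,w0,pc.round(4),np.ptp(pc).round(4), "axis offset of (489.5,-302.5):",(np.array([.4895,-.3025])@np.array([-np.sin(a),np.cos(a)])-pc.mean()).round(4))
```

```text
foot edge top 0.003 [[ 0.5211 -0.3052  0.003 ]
 [ 0.4658 -0.2184  0.003 ]] (np.float64(122.46867514441), np.float64(0.10299757036962409))
foot edge scene [[ 0.5173 -0.3075  0.    ]
 [ 0.4622 -0.2202  0.    ]] (np.float64(122.2314767952713), np.float64(0.10328335185636447))
foot edge top 0.005 [[ 0.5209 -0.3046  0.005 ]
 [ 0.4658 -0.218   0.005 ]] (np.float64(122.46867514441), np.float64(0.10271469190047654))
foot edge scene [[ 0.5226 -0.3048  0.005 ]
 [ 0.4681 -0.2182  0.005 ]] (np.float64(122.23147679527135), np.float64(0.10232224152268393))
hood scene [[ 0.4281 -0.2336  0.065 ]
 [ 0.4214 -0.2025  0.065 ]
 [ 0.4425 -0.1909  0.065 ]
 [ 0.4519 -0.2223  0.065 ]]
hood top [[ 0.4517 -0.2117  0.065 ]
 [ 0.4299 -0.2307  0.065 ]
 [ 0.4327 -0.1943  0.065 ]]
top 117 [-0.3096 -0.2744] 0.0353 axis offset of (489.5,-302.5): -0.0068
top 118 [-0.3013 -0.2681] 0.0332 axis offset of (489.5,-302.5): -0.0055
top 119 [-0.2929 -0.2617] 0.0312 axis offset of (489.5,-302.5): -0.0042
top 120 [-0.2845 -0.2549] 0.0296 axis offset of (489.5,-302.5): -0.0029
top 121 [-0.2761 -0.2483] 0.0278 axis offset of (489
[... 232 characters left out ...]
top 125 [-0.2462 -0.2166] 0.0297 axis offset of (489.5,-302.5): 0.0039
sc 117 [-0.3093 -0.2704] 0.0389 axis offset of (489.5,-302.5): -0.0089
sc 118 [-0.3009 -0.2642] 0.0367 axis offset of (489.5,-302.5): -0.0077
sc 119 [-0.2924 -0.2578] 0.0346 axis offset of (489.5,-302.5): -0.0064
sc 120 [-0.2838 -0.2513] 0.0325 axis offset of (489.5,-302.5): -0.0051
sc 121 [-0.2751 -0.2445] 0.0306 axis offset of (489.5,-302.5): -0.004
sc 122 [-0.2665 -0.2376] 0.029 axis offset of (489.5,-302.5): -0.0028
sc 123 [-0.2585 -0.2301] 0.0284 axis offset of (489.5,-302.5): -0.0015
sc 124 [-0.2511 -0.2221] 0.029 axis offset of (489.5,-302.5): -0.0
sc 125 [-0.2441 -0.2141] 0.03 axis offset of (489.5,-302.5): 0.0016
```

The foot edges in the two views give a scoop yaw of 122.4°, and the handle is at about (0.4895, -0.3025). The bottle rim fits put its centre at about (0.669, 0.092), with the radius close to the 24–28 mm given. I'll move above the handle with the jaws along scoop x.

```bash
cat > mv.py <<'E'
from h import *
def Rt(yaw): return Ro.from_euler("xyz",[180,0,yaw],degrees=True)
def delta(p0,R0,p1,R1):
    d=R0.inv().apply(np.array(p1)-p0)*100; a=(R0.inv()*R1).as_rotvec(); return d.round(2),a.round(4)
E
python3 - <<'E'
from mv import *
print(delta([.125,-.536,.25],Rt(13.109),[.4895,-.3025,.2],Rt(32.4)))
E
```

```text
(array([ 40.8 , -14.47,   5.  ]), array([ 0.    ,  0.    , -0.3367]))
```

Emit:
play_rows(
  commands=[
    {"tx": 20.4, "ty": -7.24, "tz": 2.5, "az": -0.17},
    {"tx": 40.8, "ty": -14.47, "tz": 5, "az": -0.3367},
    {"tx": 40.8, "ty": -14.47, "tz": 5, "az": -0.3367},
    {"tx": 40.8, "ty": -14.47, "tz": 5, "az": -0.3367},
    {"tx": 40.8, "ty": -14.47, "tz": 5, "az": -0.3367},
    {"tx": 40.8, "ty": -14.47, "tz": 5, "az": -0.3367},
    {"tx": 40.8, "ty": -14.47, "tz": 5, "az": -0.3367},
    {"tx": 40.8, "ty": -14.47, "tz": 5, "az": -0.3367},
    {"tx": 40.8, "ty": -14.47, "tz": 5, "az": -0.3367},
    {"tx": 40.8, "ty": -14.47, "tz": 5, "az": -0.3367},
    {"tx": 40.8, "ty": -14.47, "tz": 5, "az": -0.3367},
    {"tx": 40.8, "ty": -14.47, "tz": 5, "az": -0.3367},
    {"tx": 40.8, "ty": -14.47, "tz": 5, "az": -0.3367},
    {"tx": 40.8, "ty": -14.47, "tz": 5, "az": -0.3367},
  ],
  grip=8.5,
)

```text
invalid input at $.commands[0]: expected keys tx, ty, tz, ax, ay, az
```

Run:
```python
from m import *
from workcell import viewer,bot
o=bot.get_obs(); print(o["q"].round(1),o["ee_pos"],o["tcp_rot"],o["time"])
c=viewer.camera("wrist"); cv2.imwrite("pics/w1.png",c["pixels"][:,:,::-1])
print(c["tool_from_camera"].round(3)); print(handle(c,o))
```

```text
[-76.9   5.   10.1  95.1   0.   90. ] [ 0.12475212 -0.5356473   0.25018569] [-1.79989254e+02 -6.40025013e-04  1.31100052e+01] 0.4
[[ 0.001 -0.956 -0.293  0.075]
 [ 1.     0.001 -0.001 -0.   ]
 [ 0.001 -0.293  0.956 -0.122]
 [ 0.     0.     0.     1.   ]]
(np.int64(0), array([nan, nan, nan]), ((0.0, 0.0), (0.0, 0.0), 0.0))m.py:6: RuntimeWarning: Mean of empty slice.
  q=P[d]; r=cv2.minAreaRect((q[:,:2]*1000).astype(np.float32)); return d.sum(),q.mean(0),r
  ret = um.true_divide(
```

View pics/w1.png

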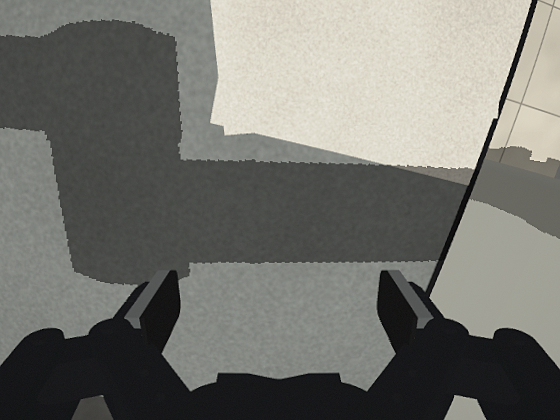

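All six keys are required, so the move was refused. The wrist picture is still of the start pose, with the jaws at (160,310) and (400,310).

Emit:
play_rows(
  commands=[
    {"tx": 20.4, "ty": -7.24, "tz": 2.5, "ax": 0, "ay": 0, "az": -0.17},
    {"tx": 40.8, "ty": -14.47, "tz": 5, "ax": 0, "ay": 0, "az": -0.3367},
    {"tx": 40.8, "ty": -14.47, "tz": 5, "ax": 0, "ay": 0, "az": -0.3367},
    {"tx": 40.8, "ty": -14.47, "tz": 5, "ax": 0, "ay": 0, "az": -0.3367},
    {"tx": 40.8, "ty": -14.47, "tz": 5, "ax": 0, "ay": 0, "az": -0.3367},
    {"tx": 40.8, "ty": -14.47, "tz": 5, "ax": 0, "ay": 0, "az": -0.3367},
    {"tx": 40.8, "ty": -14.47, "tz": 5, "ax": 0, "ay": 0, "az": -0.3367},
    {"tx": 40.8, "ty": -14.47, "tz": 5, "ax": 0, "ay": 0, "az": -0.3367},
    {"tx": 40.8, "ty": -14.47, "tz": 5, "ax": 0, "ay": 0, "az": -0.3367},
    {"tx": 40.8, "ty": -14.47, "tz": 5, "ax": 0, "ay": 0, "az": -0.3367},
    {"tx": 40.8, "ty": -14.47, "tz": 5, "ax": 0, "ay": 0, "az": -0.3367},
    {"tx": 40.8, "ty": -14.47, "tz": 5, "ax": 0, "ay": 0, "az": -0.3367},
    {"tx": 40.8, "ty": -14.47, "tz": 5, "ax": 0, "ay": 0, "az": -0.3367},
    {"tx": 40.8, "ty": -14.47, "tz": 5, "ax": 0, "ay": 0, "az": -0.3367},
  ],
  grip=8.5,
)

```text
time: 1.85
ee_pos: [0.4886, -0.303, 0.2007]
tcp_rot: [180.0, -0.0, 32.3]
wrist_force: [0.1, -1.4, 0.3]
opening: 0.0848
```

Run:
```python
from m import *
from workcell import viewer,bot
o=bot.get_obs(); print(o["q"].round(1),o["ee_pos"],o["tcp_rot"],o["time"])
c=viewer.camera("wrist"); cv2.imwrite("pics/w2.png",c["pixels"][:,:,::-1])
print(handle(c,o)); print(np.nanmedian(cloud(c,o)[:100,:,2]))
```

```text
[-31.8   7.6   7.5  89.8  -0.  115.9] [ 0.48861107 -0.30298017  0.20068667] [ 1.79968752e+02 -1.17942318e-02  3.23095581e+01] 1.85
(np.int64(957), array([ 0.49054656, -0.30273495,  0.1056861 ]), ((489.9897766113281, -303.3199157714844), (29.21446990966797, 15.389680862426758), 31.917713165283203))
-0.0017965608355379747
```

View pics/w2.png

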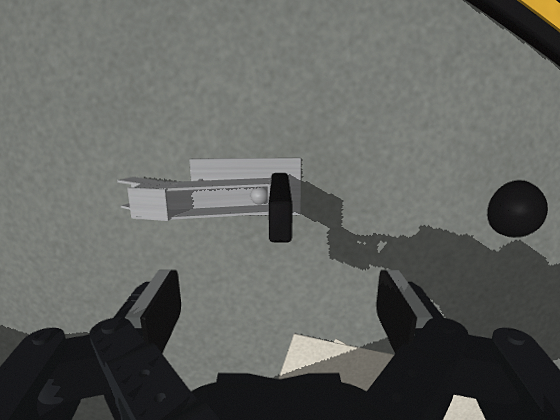

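The handle top is at about (281,222), midway between the jaws, and its measured position (0.490, -0.303) agrees with the other views. J6 is at 116° and would run out of range at the bottle, so I'll turn the hand half a turn first, which gives the same grasp.

Emit:
play_rows(
  commands=[
    {"tx": 0, "ty": 0, "tz": 0, "ax": 0, "ay": 0, "az": -0.15},
    {"tx": 0, "ty": 0, "tz": 0, "ax": 0, "ay": 0, "az": -0.3},
    {"tx": 0, "ty": 0, "tz": 0, "ax": 0, "ay": 0, "az": -0.45},
    {"tx": 0, "ty": 0, "tz": 0, "ax": 0, "ay": 0, "az": -0.6},
    {"tx": 0, "ty": 0, "tz": 0, "ax": 0, "ay": 0, "az": -0.75},
    {"tx": 0, "ty": 0, "tz": 0, "ax": 0, "ay": 0, "az": -0.9},
    {"tx": 0, "ty": 0, "tz": 0, "ax": 0, "ay": 0, "az": -1.05},
    {"tx": 0, "ty": 0, "tz": 0, "ax": 0, "ay": 0, "az": -1.2},
    {"tx": 0, "ty": 0, "tz": 0, "ax": 0, "ay": 0, "az": -1.35},
    {"tx": 0, "ty": 0, "tz": 0, "ax": 0, "ay": 0, "az": -1.5},
    {"tx": 0, "ty": 0, "tz": 0, "ax": 0, "ay": 0, "az": -1.5708},
    {"tx": 0, "ty": 0, "tz": 0, "ax": 0, "ay": 0, "az": -1.5708},
  ],
)

```text
time: 3.1
ee_pos: [0.489, -0.3026, 0.2005]
tcp_rot: [180.0, 0.0, 122.4]
wrist_force: [-0.0, -1.0, 0.6]
opening: 0.0853
```

Emit:
play_rows(
  commands=[
    {"tx": 0, "ty": 0, "tz": 0, "ax": 0, "ay": 0, "az": -0.15},
    {"tx": 0, "ty": 0, "tz": 0, "ax": 0, "ay": 0, "az": -0.3},
    {"tx": 0, "ty": 0, "tz": 0, "ax": 0, "ay": 0, "az": -0.45},
    {"tx": 0, "ty": 0, "tz": 0, "ax": 0, "ay": 0, "az": -0.6},
    {"tx": 0, "ty": 0, "tz": 0, "ax": 0, "ay": 0, "az": -0.75},
    {"tx": 0, "ty": 0, "tz": 0, "ax": 0, "ay": 0, "az": -0.9},
    {"tx": 0, "ty": 0, "tz": 0, "ax": 0, "ay": 0, "az": -1.05},
    {"tx": 0, "ty": 0, "tz": 0, "ax": 0, "ay": 0, "az": -1.2},
    {"tx": 0, "ty": 0, "tz": 0, "ax": 0, "ay": 0, "az": -1.35},
    {"tx": 0, "ty": 0, "tz": 0, "ax": 0, "ay": 0, "az": -1.5},
    {"tx": 0, "ty": 0, "tz": 0, "ax": 0, "ay": 0, "az": -1.5708},
    {"tx": 0, "ty": 0, "tz": 0, "ax": 0, "ay": 0, "az": -1.5708},
  ],
)

```text
time: 4.3
ee_pos: [0.4891, -0.3024, 0.2004]
tcp_rot: [-180.0, 0.0, -147.7]
wrist_force: [-0.5, 0.5, 0.1]
opening: 0.085
```

Run:
```python
from m import *
from workcell import viewer,bot
o=bot.get_obs(); print(o["q"].round(1),o["ee_pos"],o["tcp_rot"],o["time"])
c=viewer.camera("wrist"); cv2.imwrite("pics/w3.png",c["pixels"][:,:,::-1])
print(handle(c,o))
```

```text
[-31.7   7.7   7.5  89.8  -0.  -64. ] [ 0.48909823 -0.30241885  0.20039196] [-1.79992241e+02  3.68000938e-03 -1.47697635e+02] 4.3
(np.int64(946), array([ 0.48799392, -0.30404758,  0.10577582]), ((488.5621643066406, -303.79296875), (29.033958435058594, 14.965270042419434), 32.214595794677734))
```

View pics/w3.png

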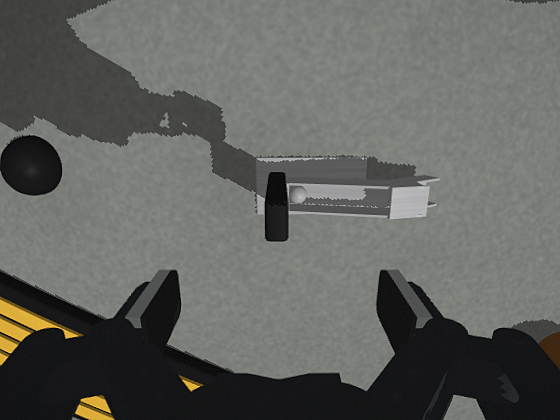

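The spout now points right in the wrist picture, with the handle top at (277,222) and the ball visible at (298,195). The handle is still centred, so I'll go down and grip.

Emit:
play_rows(
  commands=[
    {"tx": 0, "ty": 0, "tz": 2.5, "ax": 0, "ay": 0, "az": 0},
    {"tx": 0, "ty": 0, "tz": 5, "ax": 0, "ay": 0, "az": 0},
    {"tx": 0, "ty": 0, "tz": 7.5, "ax": 0, "ay": 0, "az": 0},
    {"tx": 0, "ty": 0, "tz": 9.5, "ax": 0, "ay": 0, "az": 0},
    {"tx": 0, "ty": 0, "tz": 10.8, "ax": 0, "ay": 0, "az": 0},
    {"tx": 0, "ty": 0, "tz": 11.3, "ax": 0, "ay": 0, "az": 0},
    {"tx": 0, "ty": 0, "tz": 11.3, "ax": 0, "ay": 0, "az": 0},
    {"tx": 0, "ty": 0, "tz": 11.3, "ax": 0, "ay": 0, "az": 0},
  ],
)

```text
time: 5.15
ee_pos: [0.4897, -0.3025, 0.0883]
tcp_rot: [-179.9, 0.0, -147.6]
wrist_force: [-0.1, -0.2, 0.3]
opening: 0.0853
```

Emit:
play_rows(
  commands=[
    {"tx": 0, "ty": 0, "tz": 0, "ax": 0, "ay": 0, "az": 0},
    {"tx": 0, "ty": 0, "tz": 0, "ax": 0, "ay": 0, "az": 0},
    {"tx": 0, "ty": 0, "tz": 0, "ax": 0, "ay": 0, "az": 0},
    {"tx": 0, "ty": 0, "tz": 0, "ax": 0, "ay": 0, "az": 0},
    {"tx": 0, "ty": 0, "tz": 0, "ax": 0, "ay": 0, "az": 0},
    {"tx": 0, "ty": 0, "tz": 0, "ax": 0, "ay": 0, "az": 0},
    {"tx": 0, "ty": 0, "tz": 0, "ax": 0, "ay": 0, "az": 0},
    {"tx": 0, "ty": 0, "tz": 0, "ax": 0, "ay": 0, "az": 0},
    {"tx": 0, "ty": 0, "tz": 0, "ax": 0, "ay": 0, "az": 0},
    {"tx": 0, "ty": 0, "tz": 0, "ax": 0, "ay": 0, "az": 0},
  ],
  grip=1.2,
  newtons=40,
)

```text
time: 6.15
ee_pos: [0.4894, -0.3022, 0.0874]
tcp_rot: [-180.0, 0.0, -147.6]
wrist_force: [-0.4, -1.3, 2.0]
opening: 0.0155
```

Run:
```python
from m import *
from workcell import viewer,bot
o=bot.get_obs(); print(o)
c=viewer.camera("scene"); cv2.imwrite("pics/s4.png",c["pixels"][80:230,80:300,::-1].repeat(3,0).repeat(3,1))
c=viewer.camera("wrist"); cv2.imwrite("pics/w4.png",c["pixels"][:,:,::-1])
```

```text
{'time': 6.15, 'q': array([-3.17005357e+01,  8.33444810e+00, -4.26497175e+00,  7.73860389e+01,
        2.27310891e-03, -6.41019573e+01]), 'qd': array([ 0.00526777, -0.01249769, -0.04674605, -0.01699471, -0.02863676,
        0.05245584]), 'joint_efforts': array([ 1.06149686e-01, -5.44470477e+01,  4.52841175e+01,  7.13890666e-03,
        7.43817858e-03, -6.61468628e-03]), 'ee_pos': array([ 0.4893718 , -0.3022361 ,  0.08742635]), 'tcp_rot': array([-1.79987912e+02,  8.39600598e-03, -1.47598577e+02]), 'wrist_force': array([-0.40981708, -1.2933825 ,  2.01737323]), 'torque': array([ 0.03533271, -0.01110234, -0.01721322]), 'opening': 0.015523368853255084}
```

View pics/s4.png

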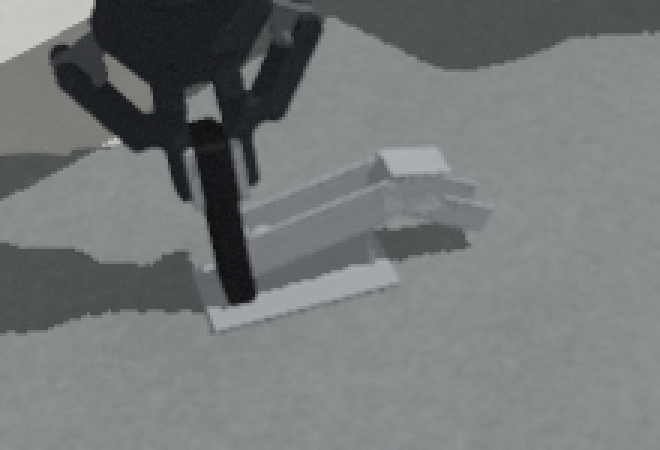

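View pics/w4.png

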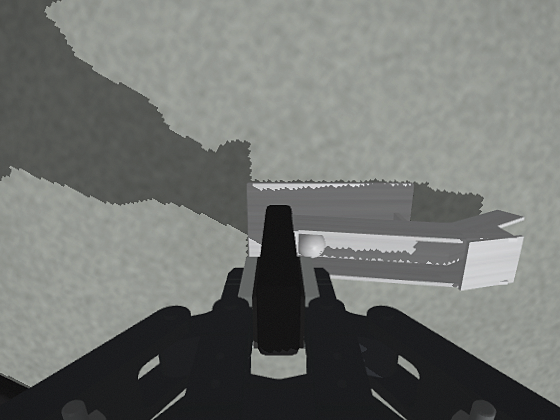

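The grip is secure at a 15.5 mm opening, with the handle at (280,270) between the pads and the ball at (312,243) still at the back of the channel. I'll lift straight up.

Emit:
play_rows(
  commands=[
    {"tx": 0, "ty": 0, "tz": -0.3, "ax": 0, "ay": 0, "az": 0},
    {"tx": 0, "ty": 0, "tz": -1, "ax": 0, "ay": 0, "az": 0},
    {"tx": 0, "ty": 0, "tz": -2.2, "ax": 0, "ay": 0, "az": 0},
    {"tx": 0, "ty": 0, "tz": -3.6, "ax": 0, "ay": 0, "az": 0},
    {"tx": 0, "ty": 0, "tz": -5, "ax": 0, "ay": 0, "az": 0},
    {"tx": 0, "ty": 0, "tz": -6.5, "ax": 0, "ay": 0, "az": 0},
    {"tx": 0, "ty": 0, "tz": -8, "ax": 0, "ay": 0, "az": 0},
    {"tx": 0, "ty": 0, "tz": -9.5, "ax": 0, "ay": 0, "az": 0},
    {"tx": 0, "ty": 0, "tz": -11, "ax": 0, "ay": 0, "az": 0},
    {"tx": 0, "ty": 0, "tz": -12.2, "ax": 0, "ay": 0, "az": 0},
    {"tx": 0, "ty": 0, "tz": -13, "ax": 0, "ay": 0, "az": 0},
    {"tx": 0, "ty": 0, "tz": -13.5, "ax": 0, "ay": 0, "az": 0},
    {"tx": 0, "ty": 0, "tz": -13.5, "ax": 0, "ay": 0, "az": 0},
    {"tx": 0, "ty": 0, "tz": -13.5, "ax": 0, "ay": 0, "az": 0},
  ],
  newtons=60,
)

```text
time: 7.65
ee_pos: [0.4892, -0.3021, 0.2218]
tcp_rot: [180.0, -0.0, -147.6]
wrist_force: [-0.1, -0.2, -1.8]
opening: 0.0153
```

Run:
```python
from m import *
from mv import *
from workcell import viewer,bot
o=bot.get_obs(); print(o["q"].round(1),o["ee_pos"],o["tcp_rot"],o["wrist_force"],o["opening"])
c=viewer.camera("scene"); cv2.imwrite("pics/s5.png",c["pixels"][40:240,80:300,::-1].repeat(3,0).repeat(3,1))
c=viewer.camera("wrist"); cv2.imwrite("pics/w5.png",c["pixels"][:,:,::-1])
print(delta([.4895,-.3025,.222],Rt(-147.6),[.6509,-.0464,.222],Rt(-187.6)))
```

```text
[-31.7   8.   10.2  92.2   0.  -64.1] [ 0.48920793 -0.30212968  0.22176441] [ 1.79962187e+02 -1.81830860e-02 -1.47596388e+02] [-0.06170905 -0.18360955 -1.75255856] 0.01532302605210545
(array([-27.35,  12.97,   0.  ]), array([ 0.    , -0.    ,  0.6981]))
```

View pics/s5.png

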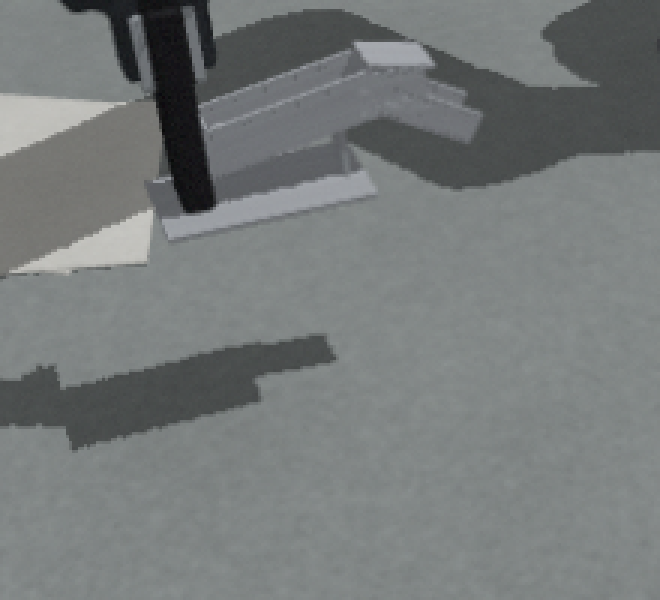

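View pics/w5.png

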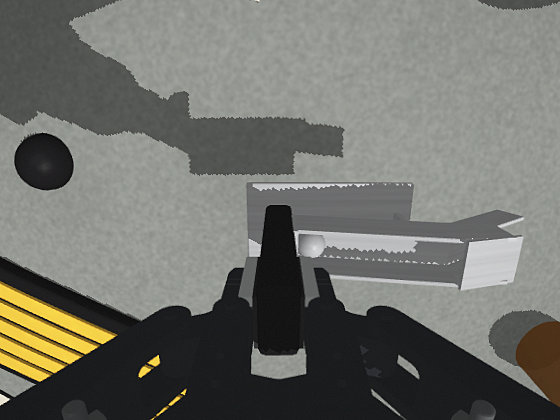

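The scoop is held level and has not shifted in the hand, since the wrist picture matches the one before the lift, with the ball at (312,243). Next is a slow carry towards the bottle.

Emit:
play_rows(
  commands=[
    {"tx": -0.3, "ty": 0.14, "tz": 0, "ax": 0, "ay": 0, "az": 0.008},
    {"tx": -1, "ty": 0.47, "tz": 0, "ax": 0, "ay": 0, "az": 0.026},
    {"tx": -2, "ty": 0.95, "tz": 0, "ax": 0, "ay": 0, "az": 0.051},
    {"tx": -3.2, "ty": 1.51, "tz": 0, "ax": 0, "ay": 0, "az": 0.082},
    {"tx": -4.5, "ty": 2.13, "tz": 0, "ax": 0, "ay": 0, "az": 0.115},
    {"tx": -5.8, "ty": 2.74, "tz": 0, "ax": 0, "ay": 0, "az": 0.148},
    {"tx": -7.1, "ty": 3.36, "tz": 0, "ax": 0, "ay": 0, "az": 0.181},
    {"tx": -8.4, "ty": 3.97, "tz": 0, "ax": 0, "ay": 0, "az": 0.214},
    {"tx": -9.7, "ty": 4.59, "tz": 0, "ax": 0, "ay": 0, "az": 0.247},
    {"tx": -11, "ty": 5.2, "tz": 0, "ax": 0, "ay": 0, "az": 0.28},
    {"tx": -12.3, "ty": 5.81, "tz": 0, "ax": 0, "ay": 0, "az": 0.313},
    {"tx": -13.6, "ty": 6.43, "tz": 0, "ax": 0, "ay": 0, "az": 0.346},
    {"tx": -14.9, "ty": 7.04, "tz": 0, "ax": 0, "ay": 0, "az": 0.379},
    {"tx": -16.2, "ty": 7.66, "tz": 0, "ax": 0, "ay": 0, "az": 0.412},
    {"tx": -17.5, "ty": 8.27, "tz": 0, "ax": 0, "ay": 0, "az": 0.445},
    {"tx": -18.8, "ty": 8.89, "tz": 0, "ax": 0, "ay": 0, "az": 0.478},
    {"tx": -20, "ty": 9.46, "tz": 0, "ax": 0, "ay": 0, "az": 0.509},
    {"tx": -21, "ty": 9.93, "tz": 0, "ax": 0, "ay": 0, "az": 0.534},
    {"tx": -21.7, "ty": 10.26, "tz": 0, "ax": 0, "ay": 0, "az": 0.552},
    {"tx": -22, "ty": 10.4, "tz": 0, "ax": 0, "ay": 0, "az": 0.56},
  ],
)

```text
time: 9.75
ee_pos: [0.6195, -0.0958, 0.2219]
tcp_rot: [180.0, -0.0, -179.7]
wrist_force: [-0.5, 0.1, -2.4]
opening: 0.0152
```

Run:
```python
from m import *
from mv import *
from workcell import viewer,bot
o=bot.get_obs(); print(o["q"].round(1),o["ee_pos"],o["tcp_rot"],o["wrist_force"],o["opening"])
c=viewer.camera("top"); cv2.imwrite("pics/t6.png",c["pixels"][:,:,::-1]); 
c=viewer.camera("scene"); cv2.imwrite("pics/s6.png",c["pixels"][:,:,::-1]); print(rim(c,cen=(.6694,.0924)))
p=np.array([.4895,-.3025,.222])+Rt(-147.6).apply([-.22,.104,0]); R=Rt(-147.6)*Ro.from_rotvec([0,0,.56]); print(p,R.as_euler("xyz",degrees=True))
print(delta(p,R,[.6509,-.0464,.222],Rt(-187.6)))
```

```text
[-8.8 15.4 18.8 93.5  0.  -9.1] [ 0.61951738 -0.09581329  0.22193873] [ 1.79992989e+02 -3.02355910e-02 -1.79689992e+02] [-0.4653857   0.07596415 -2.40214913] 0.015191818299022957
(545, array([0.66986225, 0.0915894 , 0.02597182]), array([0.67062437, 0.0919887 , 0.09943778]), array([0.64048139, 0.06389961, 0.09600713]), array([0.69763865, 0.12006153, 0.10247095]))
[ 0.61952616 -0.096808    0.222     ] [ 180.            0.         -179.68563653]
(array([-3.16,  5.02,  0.  ]), array([-0.    , -0.    ,  0.1381]))
```

View pics/t6.png

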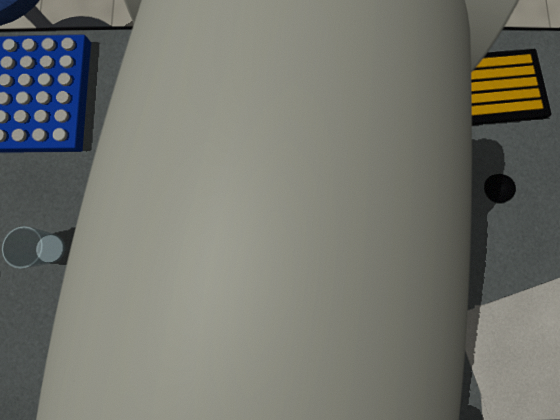

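View pics/s6.png

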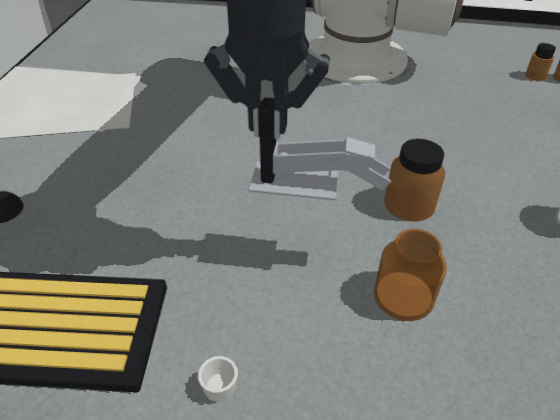

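The top camera is blocked by the arm. The scene picture shows the scoop level at (320,165), in the air, with its lip at (390,182). The bottle's mouth is unchanged at (418,245). I'll move the lip above the mouth.

Emit:
play_rows(
  commands=[
    {"tx": -0.2, "ty": 0.3, "tz": 0, "ax": 0, "ay": 0, "az": 0.01},
    {"tx": -0.6, "ty": 0.9, "tz": 0, "ax": 0, "ay": 0, "az": 0.026},
    {"tx": -1.1, "ty": 1.75, "tz": 0, "ax": 0, "ay": 0, "az": 0.048},
    {"tx": -1.6, "ty": 2.54, "tz": 0, "ax": 0, "ay": 0, "az": 0.07},
    {"tx": -2.1, "ty": 3.34, "tz": 0, "ax": 0, "ay": 0, "az": 0.092},
    {"tx": -2.6, "ty": 4.1, "tz": 0, "ax": 0, "ay": 0, "az": 0.114},
    {"tx": -3, "ty": 4.75, "tz": 0, "ax": 0, "ay": 0, "az": 0.131},
    {"tx": -3.16, "ty": 5.02, "tz": 0, "ax": 0, "ay": 0, "az": 0.1381},
    {"tx": -3.16, "ty": 5.02, "tz": 0, "ax": 0, "ay": 0, "az": 0.1381},
    {"tx": -3.16, "ty": 5.02, "tz": 0, "ax": 0, "ay": 0, "az": 0.1381},
    {"tx": -3.16, "ty": 5.02, "tz": 0, "ax": 0, "ay": 0, "az": 0.1381},
  ],
)

```text
time: 10.95
ee_pos: [0.6505, -0.0464, 0.2224]
tcp_rot: [-180.0, -0.0, 172.4]
wrist_force: [0.0, 0.7, -1.4]
opening: 0.0153
```

Run:
```python
from m import *
from mv import *
from workcell import viewer,bot
o=bot.get_obs(); print(o["q"].round(1),o["ee_pos"],o["tcp_rot"],o["wrist_force"],o["opening"])
R=Ro.from_euler("xyz",o["tcp_rot"],degrees=True)
# scoop frame in tool: scoop x = tool y, scoop y = tool x, scoop z = -tool z
def sc(p): return o["ee_pos"]+R.apply(np.array([p[1],p[0],.087-p[2]]))
lip=sc([.14,0,.013]); print("lip pred",lip)
c=viewer.camera("scene"); print(rim(c,cen=(.6694,.0924)),proj(c,[lip,[.6694,.0924,.1]]))
cv2.imwrite("pics/s7.png",cv2.resize(c["pixels"][90:330,230:480,::-1],None,fx=3 if 0 else 2.4,fy=2.4))
im=c["pixels"][:,:,::-1].copy()
for y in(-.013,.013): 
  for z in (.013,.010): print("corner",y,z,proj(c,sc([.14,y,z])))
for p in ([.085,.0,0],[-.02,0,0]): print(proj(c,sc(p)))
cv2.imwrite("pics/s7c.png",cv2.resize(im[110:280,350:470],None,fx=3.5,fy=3.5,interpolation=cv2.INTER_NEAREST))
c=viewer.camera("wrist"); cv2.imwrite("pics/w7.png",c["pixels"][:,:,::-1]); print(rim(c,o,cen=(.6694,.0924)),proj(c,[lip,[.6694,.0924,.1]],o))
```

```text
[-4.1 19.1 23.5 94.4 -0.   3.5] [ 0.65048526 -0.04644454  0.22236209] [-1.79995994e+02 -2.50512160e-04  1.72391877e+02] [ 0.04706736  0.66654652 -1.35018995] 0.01534364769181488
lip pred [0.66901983 0.09231792 0.14835231]
(548, array([0.66978585, 0.09171721, 0.02596432]), array([0.67035956, 0.09215515, 0.09936868]), array([0.6410288 , 0.06382051, 0.0960027 ]), array([0.69716233, 0.11997727, 0.1021915 ])) [[426.83469084 215.56541059]
 [418.48168258 245.06961972]]
corner -0.013 0.013 [[425.97475016 223.4547935 ]]
corner -0.013 0.01 [[425.41662382 225.37281887]]
corner 0.013 0.013 [[427.66493616 207.92914883]]
corner 0.013 0.01 [[427.11965476 209.8415077 ]]
[[376.31208559 214.18399381]]
[[288.85391821 196.79864525]]
(660, array([0.66946072, 0.09277521, 0.02587295]), array([0.65530086, 0.09193481, 0.09790919]), array([0.6417997 , 0.06488041, 0.09600581]), array([0.67493769, 0.12144153, 0.09986686])) [[498.2829567  233.09689179]
 [460.86323902 211.1821111 ]]
```

View pics/s7.png

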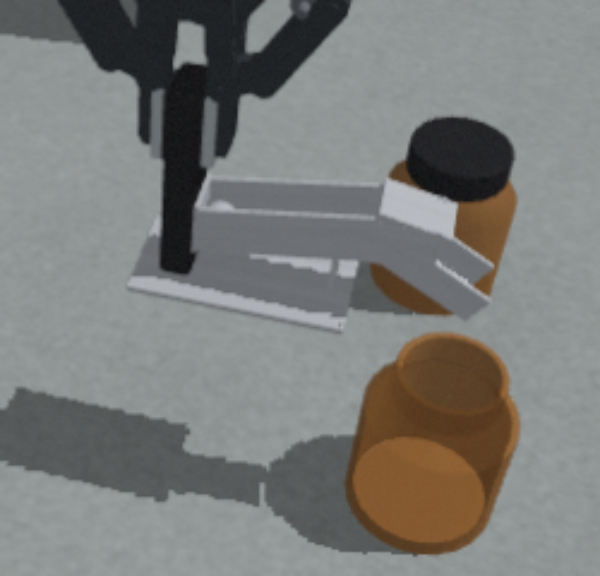

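View pics/w7.png

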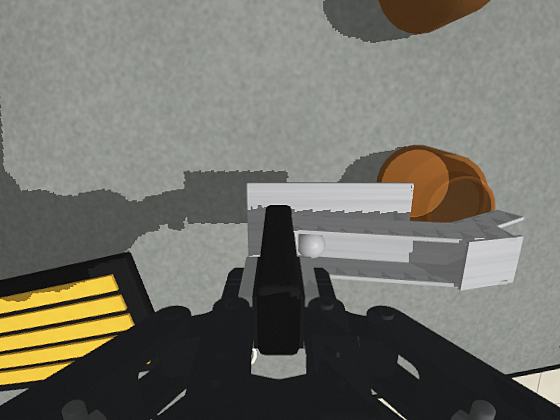

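View pics/s7c.png

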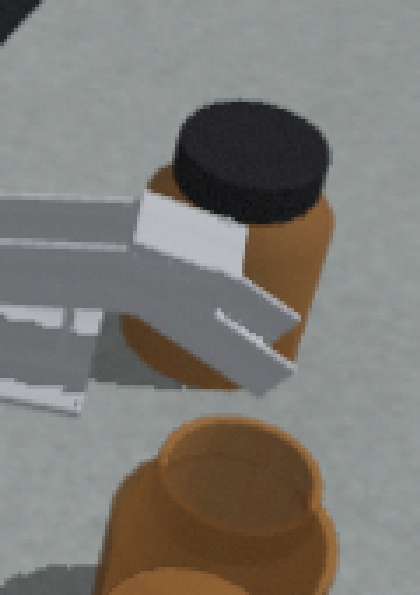

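Run:
```python
from m import *
from workcell import viewer,bot
o=bot.get_obs(); R=Ro.from_euler("xyz",o["tcp_rot"],degrees=True)
def sc(p): return o["ee_pos"]+R.apply(np.array([p[1],p[0],.087-p[2]]))
for n in ("scene","wrist"):
    c=viewer.camera(n); P=cloud(c,o); px=c["pixels"].astype(int)
    L=(P-o["ee_pos"]).reshape(-1,3); T=R.inv().apply(np.nan_to_num(L,nan=9)).reshape(P.shape)
    S=np.stack([T[...,1],T[...,0],.087-T[...,2]],-1)*1000   # scoop coords mm
    grey=(px.max(2)-px.min(2)<25)&(px.min(2)>70)
    m=grey&(S[...,0]>-40)&(S[...,0]<160)&(abs(S[...,1])<40)&(S[...,2]>-8)&(S[...,2]<75)
    hood=m&(px.min(2)>170)&(S[...,2]>55); 
    if hood.sum(): print(n,"hood n",hood.sum(),"x,y,z med",np.median(S[hood],0).round(1),np.percentile(S[hood],[2,98],axis=0).round(1).tolist())
    tip=m&(S[...,0]>110); print(" tip",tip.sum(),S[tip].min(0).round(1),S[tip].max(0).round(1), "wall y",np.percentile(S[tip][:,1],[5,25,50,75,95]).round(1))
    if n=="scene":
        w=m&(S[...,0]>20)&(S[...,0]<80)&(S[...,2]>15)&(S[...,2]<60); print(" near wall y hist",np.histogram(S[w][:,1],bins=np.arange(-20,21,2)))
        print("foot corner pred",proj(c,[sc([.085,-.025,0]),sc([.085,-.025,.003])]),"obs 372.9,227.7")
    foot=m&(S[...,2]<8)&(S[...,0]<90)
    if foot.sum(): 
        print(" foot x pct",np.percentile(S[foot],[1,50,99],axis=0).round(1).tolist())
        A=np.c_[S[foot][:,:2],np.ones(foot.sum())]; print(" foot plane slope x,y (deg), z0",np.degrees(np.linalg.lstsq(A,S[foot][:,2],rcond=None)[0][:2]).round(2))
```

```text
scene hood n 429 x,y,z med [106.2   1.4  60.5] [[90.8, -10.1, 56.8], [121.9, 13.1, 64.2]]
 tip 974 [110.  -13.   11.4] [145.8  16.6  60.8] wall y [-11.4 -10.5  -9.3  12.7  14.4]
 near wall y hist (array([  0,   0,   0,  19, 742, 253,  23,   6,   1,   0,   1,   3,   1,
         0,   0,  27, 478, 207,   1,   0]), array([-20, -18, -16, -14, -12, -10,  -8,  -6,  -4,  -2,   0,   2,   4,
         6,   8,  10,  12,  14,  16,  18,  20]))
foot corner pred [[373.1197615  229.04183777]
 [373.47865455 227.16583672]] obs 372.9,227.7
 foot x pct [[-20.2, -26.3, 0.9], [39.6, -9.4, 4.0], [83.0, 21.4, 5.7]]
 foot plane slope x,y (deg), z0 [-0.04  0.87]
wrist hood n 2456 x,y,z med [104.4   1.8  58.2] [[77.0, -11.2, 55.2], [121.7, 13.9, 61.9]]
 tip 1829 [110.  -12.1  10. ] [147.7  15.2  58.5] wall y [-9.4  0.3 11.9 14.2 14.5]
 foot x pct [[-18.6, -16.7, -0.8], [31.1, 18.3, 1.6], [84.1, 29.3, 3.3]]
 foot plane slope x,y (deg), z0 [ 0.1  -0.53]
```

Both views put the scoop level, about 1.5 mm to its +y side in the grip, so the lip is about 1.8 mm off the mouth's centre sideways. Three views agree on the bottle to within 1 mm, at (0.6694, 0.0925). I'll correct that and lower the lip to 7 mm below the rim.

Emit:
play_rows(
  commands=[
    {"tx": -0.18, "ty": 0, "tz": 0.3, "ax": 0, "ay": 0, "az": 0},
    {"tx": -0.18, "ty": 0, "tz": 0.8, "ax": 0, "ay": 0, "az": 0},
    {"tx": -0.18, "ty": 0, "tz": 1.5, "ax": 0, "ay": 0, "az": 0},
    {"tx": -0.18, "ty": 0, "tz": 2.2, "ax": 0, "ay": 0, "az": 0},
    {"tx": -0.18, "ty": 0, "tz": 2.9, "ax": 0, "ay": 0, "az": 0},
    {"tx": -0.18, "ty": 0, "tz": 3.5, "ax": 0, "ay": 0, "az": 0},
    {"tx": -0.18, "ty": 0, "tz": 4, "ax": 0, "ay": 0, "az": 0},
    {"tx": -0.18, "ty": 0, "tz": 4.4, "ax": 0, "ay": 0, "az": 0},
    {"tx": -0.18, "ty": 0, "tz": 4.7, "ax": 0, "ay": 0, "az": 0},
    {"tx": -0.18, "ty": 0, "tz": 4.95, "ax": 0, "ay": 0, "az": 0},
    {"tx": -0.18, "ty": 0, "tz": 5.2, "ax": 0, "ay": 0, "az": 0},
    {"tx": -0.18, "ty": 0, "tz": 5.4, "ax": 0, "ay": 0, "az": 0},
    {"tx": -0.18, "ty": 0, "tz": 5.5, "ax": 0, "ay": 0, "az": 0},
    {"tx": -0.18, "ty": 0, "tz": 5.5, "ax": 0, "ay": 0, "az": 0},
    {"tx": -0.18, "ty": 0, "tz": 5.5, "ax": 0, "ay": 0, "az": 0},
  ],
)

```text
time: 12.65
ee_pos: [0.6525, -0.0464, 0.1674]
tcp_rot: [180.0, 0.0, 172.4]
wrist_force: [0.7, 0.3, -1.6]
opening: 0.0155
```

Run:
```python
from m import *
from workcell import viewer,bot
o=bot.get_obs(); print(o["q"].round(1),o["ee_pos"],o["tcp_rot"],o["wrist_force"],o["torque"],o["opening"])
R=Ro.from_euler("xyz",o["tcp_rot"],degrees=True)
print("lip",o["ee_pos"]+R.apply([.0015,.14,.074]))
c=viewer.camera("scene"); cv2.imwrite("pics/s8.png",cv2.resize(c["pixels"][120:330,250:480,::-1],None,fx=2.8,fy=2.8))
print(rim(c,z0=.092,cen=(.6694,.0924)))
c=viewer.camera("wrist"); cv2.imwrite("pics/w8.png",c["pixels"][:,:,::-1])
```

```text
[-4.1 18.7 16.8 88.2  0.   3.5] [ 0.65245686 -0.04637365  0.16743417] [1.79998012e+02 1.00447200e-02 1.72402056e+02] [ 0.72250767  0.26769166 -1.60569004] [-0.11997637  0.00100386 -0.05372745] 0.015534543698537611
lip [0.66949414 0.09259635 0.09343876]
(765, array([0.67211029, 0.09446285, 0.02365308]), array([0.67535298, 0.09282836, 0.09844433]), array([0.64052103, 0.06416709, 0.09202341]), array([0.69738437, 0.1200075 , 0.10392616]))
```

View pics/s8.png

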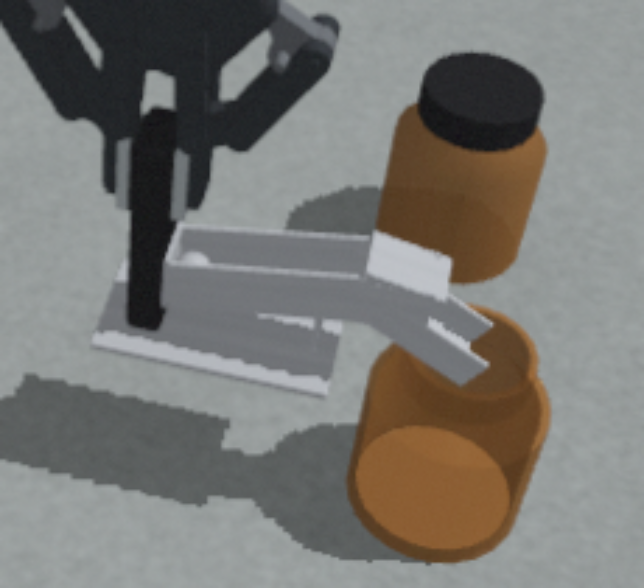

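View pics/w8.png

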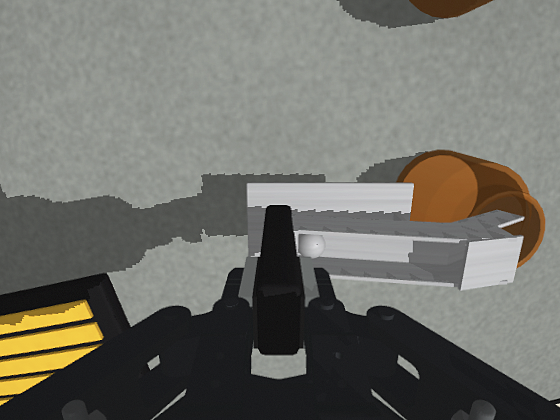

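The lip is inside the neck, at (480,375) in the crop, about 6.5 mm below the rim and with no contact force. The ball is at the back of the channel, at (312,243) in the wrist view. Now I'll work out the rows for tipping about the lip.

Run:
```python
import numpy as np
for d in [1,3,5,7,9,11,13,15,17,19,21,23,25,27,29,30,32.5,35,37.5,40,42]:
    t=np.radians(d);c,s=np.cos(t),np.sin(t); print(d,"ax %.4f ty %.2f tz %.2f"%(t,14-14*c+7.4*s,7.4-14*s-7.4*c+.3*min(1,d/20)))
```

```text
1 ax 0.0175 ty 0.13 tz -0.23
3 ax 0.0524 ty 0.41 tz -0.68
5 ax 0.0873 ty 0.70 tz -1.12
7 ax 0.1222 ty 1.01 tz -1.55
9 ax 0.1571 ty 1.33 tz -1.96
11 ax 0.1920 ty 1.67 tz -2.37
13 ax 0.2269 ty 2.02 tz -2.76
15 ax 0.2618 ty 2.39 tz -3.15
17 ax 0.2967 ty 2.78 tz -3.51
19 ax 0.3316 ty 3.17 tz -3.87
21 ax 0.3665 ty 3.58 tz -4.23
23 ax 0.4014 ty 4.00 tz -4.58
25 ax 0.4363 ty 4.44 tz -4.92
27 ax 0.4712 ty 4.89 tz -5.25
29 ax 0.5061 ty 5.34 tz -5.56
30 ax 0.5236 ty 5.58 tz -5.71
32.5 ax 0.5672 ty 6.17 tz -6.06
35 ax 0.6109 ty 6.78 tz -6.39
37.5 ax 0.6545 ty 7.40 tz -6.69
40 ax 0.6981 ty 8.03 tz -6.97
42 ax 0.7330 ty 8.55 tz -7.17
```

Emit:
play_rows(
  commands=[
    {"tx": 0, "ty": 0.13, "tz": -0.23, "ax": 0.0175, "ay": 0, "az": 0},
    {"tx": 0, "ty": 0.41, "tz": -0.68, "ax": 0.0524, "ay": 0, "az": 0},
    {"tx": 0, "ty": 0.7, "tz": -1.12, "ax": 0.0873, "ay": 0, "az": 0},
    {"tx": 0, "ty": 1.01, "tz": -1.55, "ax": 0.1222, "ay": 0, "az": 0},
    {"tx": 0, "ty": 1.01, "tz": -1.55, "ax": 0.1222, "ay": 0, "az": 0},
  ],
)

```text
time: 13.25
ee_pos: [0.6541, -0.0352, 0.1835]
tcp_rot: [-173.0, 0.1, 172.5]
wrist_force: [-0.1, 1.4, -2.2]
opening: 0.0156
```

```bash
cat > lip.py <<'E'
from m import *
from workcell import viewer,bot
import sys
n=sys.argv[1]
o=bot.get_obs(); print(o["q"].round(1),o["ee_pos"],o["tcp_rot"],o["wrist_force"],o["torque"],o["opening"],o["time"])
R=Ro.from_euler("xyz",o["tcp_rot"],degrees=True)
print("lip",o["ee_pos"]+R.apply([.0015,.14,.074]))
c=viewer.camera("scene"); cv2.imwrite(f"pics/s{n}.png",cv2.resize(c["pixels"][120:330,250:480,::-1],None,fx=2.8,fy=2.8))
E
python3 lip.py 9
```

```text
[-0.2 19.7 19.7 90.9 -7.   7.3] [ 0.65412773 -0.03520665  0.18347036] [-1.72952973e+02  5.27596484e-02  1.72488799e+02] [-0.1310297   1.37821991 -2.21695126] [ 0.16127215 -0.03650307  0.05497228] 0.01557405592436701 13.25
lip [0.66969913 0.093728   0.09285228]
```

View pics/s9.png

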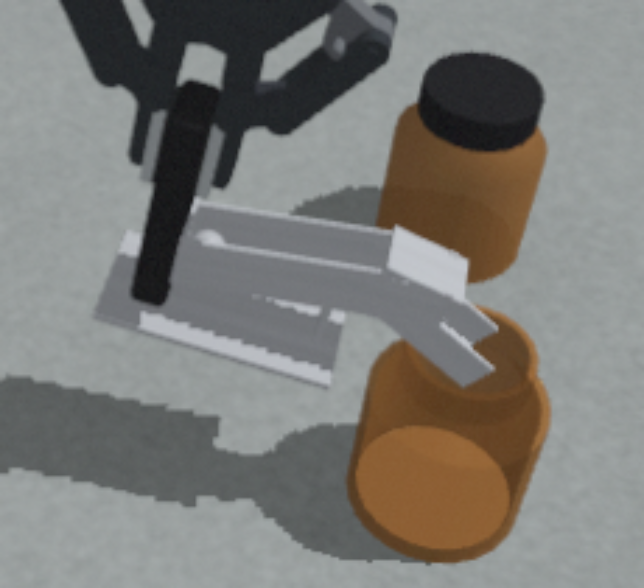

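Run:
```python
import numpy as np
for d in [8,10,12,14,16,18,20,22,24,26,28,30,32,34,36,38,40,41,42]:
    t=np.radians(d-7);c,s=np.cos(t),np.sin(t);e=.3*min(1,d/20)-.105; print(d,"ax %.4f ty %.2f tz %.2f"%(t,14-14*c+7.4*s+.122*e,7.4-14*s-7.4*c+.993*e))
```

```text
8 ax 0.0175 ty 0.13 tz -0.23
10 ax 0.0524 ty 0.41 tz -0.68
12 ax 0.0873 ty 0.71 tz -1.12
14 ax 0.1222 ty 1.02 tz -1.55
16 ax 0.1571 ty 1.35 tz -1.96
18 ax 0.1920 ty 1.69 tz -2.37
20 ax 0.2269 ty 2.05 tz -2.77
22 ax 0.2618 ty 2.42 tz -3.18
24 ax 0.2967 ty 2.80 tz -3.58
26 ax 0.3316 ty 3.20 tz -3.96
28 ax 0.3665 ty 3.61 tz -4.33
30 ax 0.4014 ty 4.03 tz -4.69
32 ax 0.4363 ty 4.46 tz -5.03
34 ax 0.4712 ty 4.91 tz -5.36
36 ax 0.5061 ty 5.37 tz -5.67
38 ax 0.5411 ty 5.83 tz -5.96
40 ax 0.5760 ty 6.31 tz -6.24
41 ax 0.5934 ty 6.56 tz -6.37
42 ax 0.6109 ty 6.80 tz -6.50
```

The sign is right: the spout stays in the neck at (480,375) and the ball is still at the back at (208,238). I'll keep tipping.

Emit:
play_rows(
  commands=[
    {"tx": 0, "ty": 0.13, "tz": -0.23, "ax": 0.0175, "ay": 0, "az": 0},
    {"tx": 0, "ty": 0.41, "tz": -0.68, "ax": 0.0524, "ay": 0, "az": 0},
    {"tx": 0, "ty": 0.71, "tz": -1.12, "ax": 0.0873, "ay": 0, "az": 0},
    {"tx": 0, "ty": 1.02, "tz": -1.55, "ax": 0.1222, "ay": 0, "az": 0},
    {"tx": 0, "ty": 1.35, "tz": -1.96, "ax": 0.1571, "ay": 0, "az": 0},
    {"tx": 0, "ty": 1.69, "tz": -2.37, "ax": 0.192, "ay": 0, "az": 0},
    {"tx": 0, "ty": 2.05, "tz": -2.77, "ax": 0.2269, "ay": 0, "az": 0},
    {"tx": 0, "ty": 2.42, "tz": -3.18, "ax": 0.2618, "ay": 0, "az": 0},
    {"tx": 0, "ty": 2.8, "tz": -3.58, "ax": 0.2967, "ay": 0, "az": 0},
    {"tx": 0, "ty": 3.2, "tz": -3.96, "ax": 0.3316, "ay": 0, "az": 0},
    {"tx": 0, "ty": 3.61, "tz": -4.33, "ax": 0.3665, "ay": 0, "az": 0},
    {"tx": 0, "ty": 4.03, "tz": -4.69, "ax": 0.4014, "ay": 0, "az": 0},
    {"tx": 0, "ty": 4.46, "tz": -5.03, "ax": 0.4363, "ay": 0, "az": 0},
    {"tx": 0, "ty": 4.46, "tz": -5.03, "ax": 0.4363, "ay": 0, "az": 0},
    {"tx": 0, "ty": 4.46, "tz": -5.03, "ax": 0.4363, "ay": 0, "az": 0},
  ],
)

```text
time: 14.8
ee_pos: [0.6605, 0.0138, 0.2269]
tcp_rot: [-148.0, -0.0, 172.4]
wrist_force: [-0.5, -0.5, -0.7]
opening: 0.0152
```

```bash
python3 lip.py 10
```

```text
[ 12.7  30.3  34.1 106.1 -29.8  23.6] [0.66054395 0.01384202 0.22688356] [-1.48015071e+02 -2.90701769e-02  1.72424494e+02] [-0.50233537 -0.53098786 -0.65692756] [ 0.62213531 -0.08495887 -0.00119275] 0.015223542226771362 14.8
lip [0.6694753  0.09290335 0.089961  ]
```

View pics/s10.png

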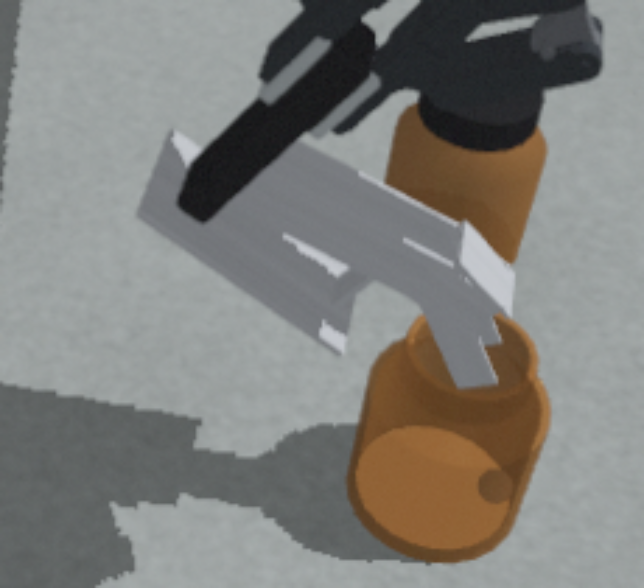

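The ball is in the bottle, at (490,485) in the crop, and there is no contact force. I'll tip back about the lip to level, then lift out.

Run:
```python
import numpy as np
S=np.radians(32)
for d in [31,29,26,23,20,17,14,11,8,5,2.5,1,0]:
    t=np.radians(d-32);c,s=np.cos(t),np.sin(t);e=.3*min(1,d/20)-.3; print(d,'{"tx":0,"ty":%.2f,"tz":%.2f,"ax":%.4f,"ay":0,"az":0}'%(14-14*c+7.4*s+np.sin(S)*e,7.4-14*s-7.4*c+np.cos(S)*e,t))
```

```text
31 {"tx":0,"ty":-0.13,"tz":0.25,"ax":-0.0175,"ay":0,"az":0}
29 {"tx":0,"ty":-0.37,"tz":0.74,"ax":-0.0524,"ay":0,"az":0}
26 {"tx":0,"ty":-0.70,"tz":1.50,"ax":-0.1047,"ay":0,"az":0}
23 {"tx":0,"ty":-0.99,"tz":2.28,"ax":-0.1571,"ay":0,"az":0}
20 {"tx":0,"ty":-1.23,"tz":3.07,"ax":-0.2094,"ay":0,"az":0}
17 {"tx":0,"ty":-1.46,"tz":3.84,"ax":-0.2618,"ay":0,"az":0}
14 {"tx":0,"ty":-1.65,"tz":4.61,"ax":-0.3142,"ay":0,"az":0}
11 {"tx":0,"ty":-1.79,"tz":5.39,"ax":-0.3665,"ay":0,"az":0}
8 {"tx":0,"ty":-1.89,"tz":6.18,"ax":-0.4189,"ay":0,"az":0}
5 {"tx":0,"ty":-1.95,"tz":6.97,"ax":-0.4712,"ay":0,"az":0}
2.5 {"tx":0,"ty":-1.97,"tz":7.63,"ax":-0.5149,"ay":0,"az":0}
1 {"tx":0,"ty":-1.96,"tz":8.03,"ax":-0.5411,"ay":0,"az":0}
0 {"tx":0,"ty":-1.95,"tz":8.29,"ax":-0.5585,"ay":0,"az":0}
```

Emit:
play_rows(
  commands=[
    {"tx": 0, "ty": -0.13, "tz": 0.25, "ax": -0.0175, "ay": 0, "az": 0},
    {"tx": 0, "ty": -0.37, "tz": 0.74, "ax": -0.0524, "ay": 0, "az": 0},
    {"tx": 0, "ty": -0.7, "tz": 1.5, "ax": -0.1047, "ay": 0, "az": 0},
    {"tx": 0, "ty": -0.99, "tz": 2.28, "ax": -0.1571, "ay": 0, "az": 0},
    {"tx": 0, "ty": -1.23, "tz": 3.07, "ax": -0.2094, "ay": 0, "az": 0},
    {"tx": 0, "ty": -1.46, "tz": 3.84, "ax": -0.2618, "ay": 0, "az": 0},
    {"tx": 0, "ty": -1.65, "tz": 4.61, "ax": -0.3142, "ay": 0, "az": 0},
    {"tx": 0, "ty": -1.79, "tz": 5.39, "ax": -0.3665, "ay": 0, "az": 0},
    {"tx": 0, "ty": -1.89, "tz": 6.18, "ax": -0.4189, "ay": 0, "az": 0},
    {"tx": 0, "ty": -1.95, "tz": 6.97, "ax": -0.4712, "ay": 0, "az": 0},
    {"tx": 0, "ty": -1.97, "tz": 7.63, "ax": -0.5149, "ay": 0, "az": 0},
    {"tx": 0, "ty": -1.96, "tz": 8.03, "ax": -0.5411, "ay": 0, "az": 0},
    {"tx": 0, "ty": -1.95, "tz": 8.29, "ax": -0.5585, "ay": 0, "az": 0},
    {"tx": 0, "ty": -1.95, "tz": 8.29, "ax": -0.5585, "ay": 0, "az": 0},
    {"tx": 0, "ty": -1.95, "tz": 8.29, "ax": -0.5585, "ay": 0, "az": 0},
  ],
)

```text
time: 16.35
ee_pos: [0.6525, -0.0463, 0.1675]
tcp_rot: [-180.0, 0.0, 172.4]
wrist_force: [0.1, -1.0, -1.6]
opening: 0.0156
```

Emit:
play_rows(
  commands=[
    {"tx": 0, "ty": 0, "tz": -0.4, "ax": 0, "ay": 0, "az": 0},
    {"tx": 0, "ty": 0, "tz": -1.2, "ax": 0, "ay": 0, "az": 0},
    {"tx": 0, "ty": 0, "tz": -2.4, "ax": 0, "ay": 0, "az": 0},
    {"tx": 0, "ty": 0, "tz": -3.6, "ax": 0, "ay": 0, "az": 0},
    {"tx": 0, "ty": 0, "tz": -4.6, "ax": 0, "ay": 0, "az": 0},
    {"tx": 0, "ty": 0, "tz": -5.2, "ax": 0, "ay": 0, "az": 0},
    {"tx": 0, "ty": 0, "tz": -5.5, "ax": 0, "ay": 0, "az": 0},
    {"tx": 0, "ty": 0, "tz": -5.5, "ax": 0, "ay": 0, "az": 0},
  ],
)

```text
time: 17.15
ee_pos: [0.6526, -0.0464, 0.2226]
tcp_rot: [180.0, 0.0, 172.4]
wrist_force: [-0.3, 0.4, -0.8]
opening: 0.0153
```

```bash
python3 lip.py 11
python3 - <<'E'
from m import *
from mv import *
from workcell import viewer,bot
o=bot.get_obs()
c=viewer.camera("scene"); print(rim(c,cen=(.6694,.0924)))
c=viewer.camera("wrist"); cv2.imwrite("pics/w11.png",c["pixels"][:,:,::-1])
R=Ro.from_euler("xyz",o["tcp_rot"],degrees=True)
print(delta(o["ee_pos"],R,[.4895,-.3025,.2224],Rt(-147.6)))
E
```

```text
[-4.1 19.4 23.9 94.5 -0.   3.5] [ 0.6525739  -0.04636101  0.22264244] [1.79998687e+02 2.64382810e-02 1.72400981e+02] [-0.28021917  0.37736138 -0.75417856] [-0.03119903 -0.004481   -0.01863835] 0.01533293281146369 17.15
lip [0.66963466 0.092605   0.14864496]
(535, array([0.66980829, 0.09161663, 0.02594013]), array([0.67044054, 0.09209524, 0.09950916]), array([0.64036876, 0.06402576, 0.09606127]), array([0.69734171, 0.11995106, 0.10230351]))
(array([ 1.276e+01, -2.754e+01, -2.000e-02]), array([ 1.000e-04, -2.000e-04, -6.981e-01]))
```

View pics/s11.png

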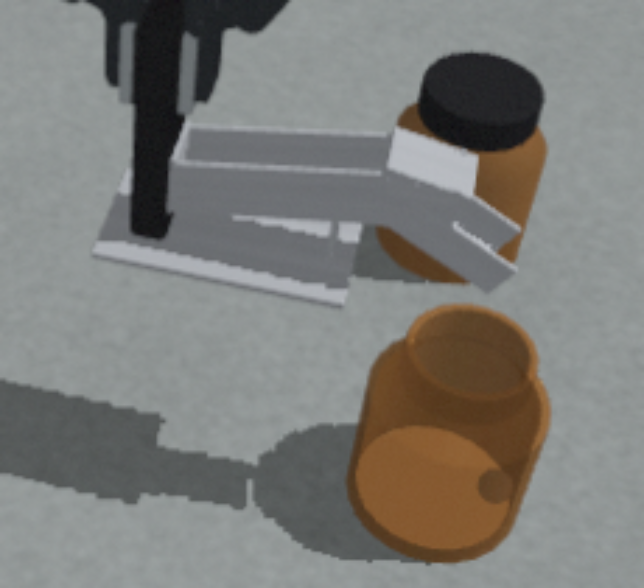

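View pics/w11.png

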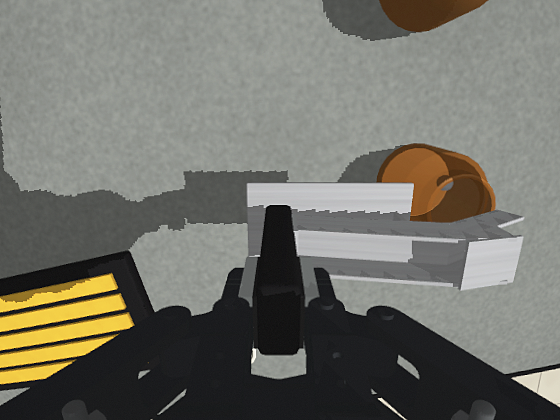

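The scoop is empty and level again, the ball lies in the bottle at (495,487), and the bottle has not moved (rim fit unchanged). Now I'll carry the scoop back to where it stood.

Emit:
play_rows(
  commands=[
    {"tx": 0.2, "ty": -0.43, "tz": 0, "ax": 0, "ay": 0, "az": -0.011},
    {"tx": 0.6, "ty": -1.3, "tz": 0, "ax": 0, "ay": 0, "az": -0.033},
    {"tx": 1.2, "ty": -2.59, "tz": 0, "ax": 0, "ay": 0, "az": -0.066},
    {"tx": 2, "ty": -4.32, "tz": 0, "ax": 0, "ay": 0, "az": -0.109},
    {"tx": 2.8, "ty": -6.04, "tz": 0, "ax": 0, "ay": 0, "az": -0.153},
    {"tx": 3.6, "ty": -7.77, "tz": 0, "ax": 0, "ay": 0, "az": -0.197},
    {"tx": 4.4, "ty": -9.5, "tz": 0, "ax": 0, "ay": 0, "az": -0.241},
    {"tx": 5.2, "ty": -11.22, "tz": 0, "ax": 0, "ay": 0, "az": -0.284},
    {"tx": 6, "ty": -12.95, "tz": 0, "ax": 0, "ay": 0, "az": -0.328},
    {"tx": 6.8, "ty": -14.68, "tz": 0, "ax": 0, "ay": 0, "az": -0.372},
    {"tx": 7.6, "ty": -16.4, "tz": 0, "ax": 0, "ay": 0, "az": -0.416},
    {"tx": 8.4, "ty": -18.13, "tz": 0, "ax": 0, "ay": 0, "az": -0.46},
    {"tx": 9.2, "ty": -19.86, "tz": 0, "ax": 0, "ay": 0, "az": -0.503},
    {"tx": 10, "ty": -21.58, "tz": 0, "ax": 0, "ay": 0, "az": -0.547},
    {"tx": 10.8, "ty": -23.31, "tz": 0, "ax": 0, "ay": 0, "az": -0.591},
    {"tx": 11.6, "ty": -25.04, "tz": 0, "ax": 0, "ay": 0, "az": -0.635},
    {"tx": 12.3, "ty": -26.55, "tz": 0, "ax": 0, "ay": 0, "az": -0.673},
    {"tx": 12.76, "ty": -27.54, "tz": 0, "ax": 0, "ay": 0, "az": -0.698},
    {"tx": 12.76, "ty": -27.54, "tz": 0, "ax": 0, "ay": 0, "az": -0.698},
    {"tx": 12.76, "ty": -27.54, "tz": 0, "ax": 0, "ay": 0, "az": -0.698},
  ],
)

```text
time: 19.3
ee_pos: [0.4894, -0.3024, 0.2222]
tcp_rot: [180.0, 0.0, -147.7]
wrist_force: [-0.0, 0.8, -2.2]
opening: 0.0155
```

Emit:
play_rows(
  commands=[
    {"tx": 0, "ty": 0, "tz": 0.5, "ax": 0, "ay": 0, "az": 0},
    {"tx": 0, "ty": 0, "tz": 2, "ax": 0, "ay": 0, "az": 0},
    {"tx": 0, "ty": 0, "tz": 4, "ax": 0, "ay": 0, "az": 0},
    {"tx": 0, "ty": 0, "tz": 6, "ax": 0, "ay": 0, "az": 0},
    {"tx": 0, "ty": 0, "tz": 8, "ax": 0, "ay": 0, "az": 0},
    {"tx": 0, "ty": 0, "tz": 9.8, "ax": 0, "ay": 0, "az": 0},
    {"tx": 0, "ty": 0, "tz": 11.2, "ax": 0, "ay": 0, "az": 0},
    {"tx": 0, "ty": 0, "tz": 12.2, "ax": 0, "ay": 0, "az": 0},
    {"tx": 0, "ty": 0, "tz": 12.7, "ax": 0, "ay": 0, "az": 0},
    {"tx": 0, "ty": 0, "tz": 13, "ax": 0, "ay": 0, "az": 0},
    {"tx": 0, "ty": 0, "tz": 13.2, "ax": 0, "ay": 0, "az": 0},
    {"tx": 0, "ty": 0, "tz": 13.2, "ax": 0, "ay": 0, "az": 0},
  ],
)

```text
time: 20.5
ee_pos: [0.4897, -0.3026, 0.0906]
tcp_rot: [-180.0, 0.0, -147.6]
wrist_force: [0.0, -0.3, -1.8]
opening: 0.0155
```

Emit:
play_rows(
  commands=[
    {"tx": 0, "ty": 0, "tz": 0.1, "ax": 0, "ay": 0, "az": 0},
    {"tx": 0, "ty": 0, "tz": 0.2, "ax": 0, "ay": 0, "az": 0},
    {"tx": 0, "ty": 0, "tz": 0.3, "ax": 0, "ay": 0, "az": 0},
    {"tx": 0, "ty": 0, "tz": 0.3, "ax": 0, "ay": 0, "az": 0},
    {"tx": 0, "ty": 0, "tz": 0.3, "ax": 0, "ay": 0, "az": 0},
  ],
)

```text
time: 21.0
ee_pos: [0.4897, -0.3026, 0.0875]
tcp_rot: [-180.0, 0.0, -147.6]
wrist_force: [0.1, 0.7, -0.5]
opening: 0.0154
```

```bash
python3 lip.py 12
python3 - <<'E'
from workcell import viewer
import cv2
c=viewer.camera("scene"); cv2.imwrite("pics/s12b.png",c["pixels"][80:230,80:300,::-1].repeat(3,0).repeat(3,1))
E
```

```text
[-31.7   8.4  -4.2  77.4  -0.  -64.1] [ 0.48965153 -0.302551    0.08750693] [-1.79977303e+02  1.01695832e-02 -1.47609373e+02] [ 0.13336323  0.71758757 -0.53660488] [-0.07761619 -0.07936182  0.04766328] 0.015409783114098213 21.0
lip [ 0.4134153  -0.18515408  0.01345122]
```

View pics/s12b.png

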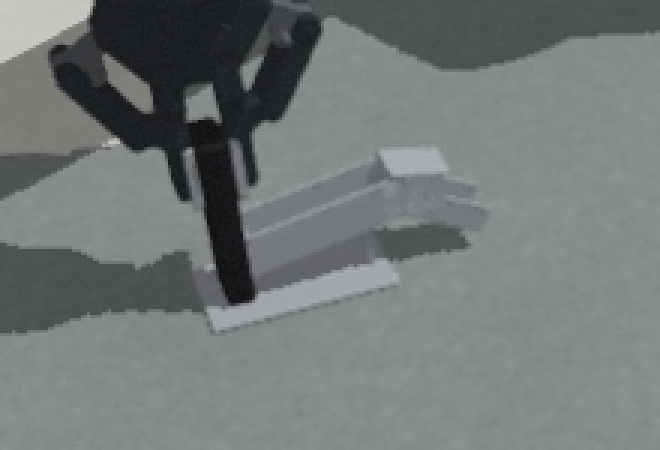

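The scoop is back where it was picked up, with the foot corner at (212,330) as in the earlier crop, and the bench is just taking its weight. I'll ease down a little more and release.

Emit:
play_rows(
  commands=[
    {"tx": 0, "ty": 0, "tz": 0.05, "ax": 0, "ay": 0, "az": 0},
    {"tx": 0, "ty": 0, "tz": 0.05, "ax": 0, "ay": 0, "az": 0},
    {"tx": 0, "ty": 0, "tz": 0.05, "ax": 0, "ay": 0, "az": 0},
  ],
)

```text
time: 21.4
ee_pos: [0.4897, -0.3026, 0.0875]
tcp_rot: [-180.0, 0.0, -147.6]
wrist_force: [-0.3, -0.4, 6.2]
opening: 0.0154
```

Emit:
play_rows(
  commands=[
    {"tx": 0, "ty": 0, "tz": 0, "ax": 0, "ay": 0, "az": 0},
    {"tx": 0, "ty": 0, "tz": 0, "ax": 0, "ay": 0, "az": 0},
    {"tx": 0, "ty": 0, "tz": 0, "ax": 0, "ay": 0, "az": 0},
    {"tx": 0, "ty": 0, "tz": 0, "ax": 0, "ay": 0, "az": 0},
    {"tx": 0, "ty": 0, "tz": 0, "ax": 0, "ay": 0, "az": 0},
    {"tx": 0, "ty": 0, "tz": 0, "ax": 0, "ay": 0, "az": 0},
    {"tx": 0, "ty": 0, "tz": 0, "ax": 0, "ay": 0, "az": 0},
    {"tx": 0, "ty": 0, "tz": 0, "ax": 0, "ay": 0, "az": 0},
  ],
  grip=8,
)

```text
time: 22.2
ee_pos: [0.4895, -0.3025, 0.0868]
tcp_rot: [-180.0, 0.0, -147.6]
wrist_force: [1.4, -0.8, 0.6]
opening: 0.08
```

Emit:
play_rows(
  commands=[
    {"tx": 0, "ty": 0, "tz": -1, "ax": 0, "ay": 0, "az": 0},
    {"tx": 0, "ty": 0, "tz": -3, "ax": 0, "ay": 0, "az": 0},
    {"tx": 0, "ty": 0, "tz": -6, "ax": 0, "ay": 0, "az": 0},
    {"tx": 0, "ty": 0, "tz": -9, "ax": 0, "ay": 0, "az": 0},
    {"tx": 0, "ty": 0, "tz": -12, "ax": 0, "ay": 0, "az": 0},
    {"tx": 0, "ty": 0, "tz": -14, "ax": 0, "ay": 0, "az": 0},
    {"tx": 0, "ty": 0, "tz": -15, "ax": 0, "ay": 0, "az": 0},
    {"tx": 0, "ty": 0, "tz": -15, "ax": 0, "ay": 0, "az": 0},
    {"tx": 0, "ty": 0, "tz": -15, "ax": 0, "ay": 0, "az": 0},
  ],
)

```text
time: 23.1
ee_pos: [0.4894, -0.3024, 0.236]
tcp_rot: [180.0, -0.0, -147.6]
wrist_force: [-1.0, -0.3, 0.2]
opening: 0.0799
```

Run:
```python
from m import *
from workcell import viewer,bot
o=bot.get_obs(); print(o["ee_pos"],o["wrist_force"],o["opening"],o["time"])
c=viewer.camera("scene"); cv2.imwrite("pics/s13.png",c["pixels"][:,:,::-1]); print(rim(c,cen=(.6694,.0924)))
c=viewer.camera("wrist"); cv2.imwrite("pics/w13.png",c["pixels"][:,:,::-1]); print(handle(c,o))
```

```text
[ 0.48944496 -0.30236409  0.23595737] [-0.98616092 -0.33987879  0.20075289] 0.0799230516303215 23.1
(538, array([0.66975341, 0.09162375, 0.02600315]), array([0.67036948, 0.09187277, 0.09940981]), array([0.63987597, 0.06382273, 0.09600752]), array([0.69741625, 0.12006798, 0.10254526]))
(np.int64(736), array([ 0.48777323, -0.30318277,  0.10615195]), ((488.2836608886719, -302.9288024902344), (28.988094329833984, 14.786787986755371), 32.803287506103516))
```

View pics/s13.png

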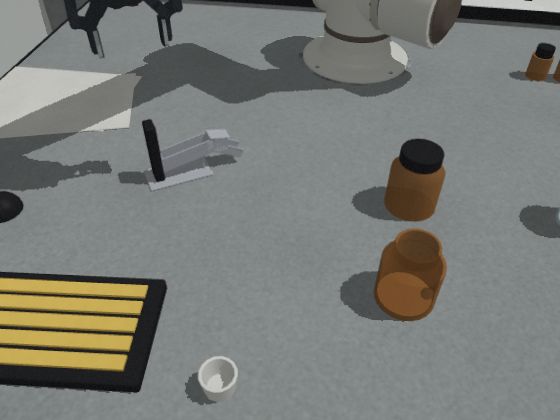

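View pics/w13.png

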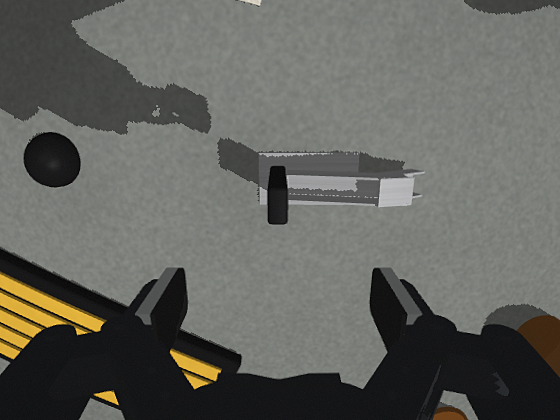

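The scoop stands upright and empty where it started, at (180,160) in the scene view. The ball is in the bottle at (427,293), the bottle has not moved, and the gripper is clear. I'm handing it in.

```bash
python3 -c "
from workcell import job
print(job.job_done())"
```

```text
the job is handed in; nothing more can be done
None
```

The steel ball is in the open brown bottle, and the empty scoop is back upright on the bench where it started, well clear of the bottle. I handed the job in at about 23 s of the 59 s allowed.

I gripped the scoop by its handle and carried it level to the bottle. I put the lip in the neck about 6.5 mm below the rim, centred to about 1 mm, then tipped it 32° about the lip. During the tip I lowered the lip about 3 mm further. Once the ball had dropped in, I levelled the scoop, lifted it out and set it down.

Last checks:
- **Ball:** the scene picture shows it on the bottle's floor, and the wrist picture shows the channel empty.
- **Bottle:** the rim fit is the same as before to within about 0.1 mm, so it did not move.
- **Lip:** it hovered inside the neck and did not press on the rim.
- **Forces:** wrist force readings stayed under about 7 N. The highest was 6.2 N, when I set the scoop down.
- **Robot:** it was clear of everything at hand-in.

Things that failed or disagreed:
- **Refused move:** my first move was refused for missing keys, and nothing moved.
- **Scoop in the grip:** it sat about 1.5 mm to one side, which I corrected before lowering the lip.
- **Top camera:** the arm blocked it at the bottle, so only the scene and wrist views checked the fit and the pour.

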